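# Set up two casting moulds and weigh one shut

### The arm

A 6-joint arm with a two-finger parallel gripper is mounted at the origin on the work surface. World frame = base frame: x ahead of the robot, y to its left, z up, the work surface at z = 0. Lengths are in m, angles in rad, forces in N, time in s.
With the tool pointing down it reaches from about 0.425 to 0.95 m from the base axis. Payload 3.5 kg.
Tool frame: the origin (TCP) lies between the finger pads; the fingertips stand 25 mm ahead of it and the grasp point (between the pads) lies 6 mm ahead of it (ctrl.tips_ahead is the distance from the TCP to the fingertips, in m); z points along the fingers, y is the direction in which the jaws open and shut (so a half turn about z gives the same grasp; the last joint's range is limited). The gripper opens to 85 mm and grips with 20 to 120 N. Pads are 22 mm wide; open, the fingers measure 114 mm over their backs; the gripper's body (76 mm by 85 mm) begins 54 mm behind the grasp point. The pads swing forward as they close: fully open they stand 13 mm farther back than shut.
Start: joints at [-1.48, 0.286, 1.577, -0, 1.279, -0.15], TCP at [0.161, -0.656, 0.256] pointing down, gripper open.
Joint ranges: [-2.77, 2.77], [-0.9, 2.22], [0.21, 2.48], [-1.53, 4.67], [0.24, 2.81], [-2.84, 2.84]. Speed limits (rad/s): [2.79, 2.79, 3.14, 3.14, 3.14, 3.14].

### API

Orientations are given as a unit quaternion [x, y, z, w].
In Python, from plant import ctrl, viewer, workorder gives the robot as it stands.
- The arm moves only by the tool drive_tool, never from a script. Its argument "deltas" is a list of rows, each an object of numbers: "dx", "dy", "dz": the shift along the world's x, y, z in m; "rx", "ry", "rz": the turn, a rotation vector about the world's x, y, z in degrees; "jaw": the finger opening in m, from 0 to 0.0854. In form: [{"dx": .., "dy": .., "dz": .., "rx": .., "ry": .., "rz": .., "jaw": ..}, ...]. A call has 1 to 20 rows; each row shifts and turns the commanded pose from where the row before left it; what a row does not reach is not made up. A row lasts 1/8 s, in which the tool goes at most 62.5 mm and 10.7 degrees, less where a joint would pass 70% of its speed; a pose out of reach is approached as far as the arm can. A call with a gripper value outside its range is refused whole. The fingers move at their own pace and stop on an object; "squeeze" is the grip in N (left out, the last holds). Time passes only in rows, so rows that do not move let the fingers close. It gives the time, the measured TCP pose, the force and the opening at its end, in the units of the state.
- ctrl.get_state(): the state, without advancing time (a new reading comes with each control period).
- viewer.read_camera(name): name is "scene" or "side" or "wrist"; returns the picture (384x512x3 uint8, red, green, blue); there is no depth.
- viewer.camera_info(name): a dict with "K" (3x3 intrinsics, pixels), "dist_coeffs" ([k1, k2, p1, p2, k3] as OpenCV has them; the pictures are not rectified), "R" (3x3) and "t" (3): a world point X has camera coordinates R X + t; the wrist camera has in their place "T_tool_cam" (4x4, takes a point from camera to tool coordinates, whose origin is the TCP and whose axes are the flange's). Camera axes: x right, y down, z forward; pixel columns grow to the right and rows downward; lengths in m; the calibration is good to about 2 mm. A picture is of the moment at which its call begins: read the wrist's pose just before it. camera_info takes no time and is no camera call.
- workorder.sign_off(): hands the job in, once; it reports no verdict.
The state is a dict: "time": time; "qpos": joint angles; "dq": joint speeds; "joint_efforts": joint torques, N m; "eef_pos": TCP position; "tcp_rot": TCP orientation; "contact_force": force on the tool from outside, world axes, zero at the start; "wrist_torque": the same for the moment, N m; "opening": opening from 0.0 (shut) to 1.0 (fully open).
Only numpy, scipy, OpenCV 4.12 (cv2) and the standard library are available. Lean on these libraries where they do the work, as an engineer would, in place of code of your own. Each camera call takes 0.05 s, during which the arm holds its last target. There are 200 camera calls.

### The job

Set up the two casting moulds: lay the orange-tan ribbed pattern in the middle of the blue-taped box and the mint-green studded pattern in the middle of the yellow-taped box, each flat on the box floor with its draw bar up and its sides square to the box. Once both patterns are in, lay the plywood cover board centrally and squarely on the rim of the blue-taped box so that it closes it, handle up, and last of all put the steel ring weight over the cover's handle so that it rests flat on the cover.

Things in the scene. Friction and masses are not known exactly. Their poses are not given: they have to be found in the camera images.
- blue_box: square open-topped white mould box with blue adhesive tape round its four corners, fixed to the bench. Outside 112 x 112 mm, 56 mm high; walls and floor 6 mm thick, so the inside is 100 x 100 mm and 50 mm deep. Origin at the centre of its underside (on the bench); x and y along its sides, z up; the inner floor is 6 mm and the rim 56 mm above the origin.
- yellow_box: square open-topped white mould box with yellow adhesive tape round its four corners, fixed to the bench. Outside 112 x 112 mm, 56 mm high; walls and floor 6 mm thick, so the inside is 100 x 100 mm and 50 mm deep. Origin at the centre of its underside (on the bench); x and y along its sides, z up; the inner floor is 6 mm and the rim 56 mm above the origin.
- ribbed_pattern: orange-tan pattern board, 76 x 76 x 12 mm, 0.12 kg, with six low ribs (up to 4 mm above the board) along x on top and, in its middle, an upright dark-wood draw bar to grip: 40 mm long (along x), 16 mm wide (along y), from 12 to 42 mm above the underside. Starts flat on the bench, bar up. Origin: centre of the underside; z up.
- studded_pattern: mint-green pattern board, 76 x 76 x 12 mm, 0.12 kg, with six low round white studs (4 mm high) on top and, in its middle, an upright dark-wood draw bar to grip: 40 mm long (along x), 16 mm wide (along y), from 12 to 42 mm above the underside. Starts flat on the bench, bar up. Origin: centre of the underside; z up.
- cover: plywood cover board, 130 x 130 mm and 10 mm thick, about 0.16 kg, with a black block handle upright in its middle: 24 mm long (along x), 16 mm wide (along y), rising from 10 to 38 mm above the underside. Starts flat on the bench, handle up. Origin at the centre of its underside; x along the handle's length, z up.
- ring_weight: steel ring weight, outside diameter 64 mm, hole diameter 40 mm right through, 36 mm high, 0.35 to 0.65 kg; goes loosely over the cover's handle (which is 29 mm over its corners). Starts standing flat on the bench. Origin at the centre of its underside, z up along its axis.
There are look-alikes about, which are no part of the job. What is shaped like the studded_pattern but pink is not meant.

How it is judged:
By the outcome, as a careful person would: the job done as asked, in the order asked, and still so for the second after the job is handed in, with the robot touching nothing.
It also fails if it takes over 118 s, if anything falls off the work surface, if the arm or the gripper's body presses on something with over 40 N, if the wrist force passes 120 N, or if a joint passes its speed limit or range.

## Working session

There is one attempt and no reset: what is moved stays moved. The work goes in short steps, Python scripts to look and compute and a tool call to move; the robot and the scene stay as the last step left them, time stands still between calls to the robot, and variables do not carry over. Pictures are saved under pics/ and viewed, and the job is handed in when it is done.

Besides the shell and the picture viewer there is one more tool, called as name(argument=value, ...) on one line, values as JSON. drive_tool: Moves the arm, as the interface text tells. Its arguments: {"type":"object","properties":{"deltas":{"type":"array"},"squeeze":{"type":"number"}},"required":["deltas"]}

```bash
ls; mkdir -p pics
cat > h.py <<'E'
import numpy as np, cv2
from plant import ctrl, viewer, workorder
from scipy.spatial.transform import Rotation as Rn
def cam(name):
    s=ctrl.get_state(); im=viewer.read_camera(name); i=viewer.camera_info(name)
    K=np.array(i["K"],float); d=np.array(i["dist_coeffs"],float)
    if name=="wrist":
        T=np.eye(4); T[:3,:3]=Rn.from_quat(s["tcp_rot"]).as_matrix(); T[:3,3]=s["eef_pos"]
        W=T@np.array(i["T_tool_cam"]); R=W[:3,:3].T; t=-R@W[:3,3]
    else: R=np.array(i["R"]); t=np.array(i["t"])
    return im,(K,d,R,t)
def ray(c,px,z):
    K,d,R,t=c; p=cv2.undistortPoints(np.array(px,float).reshape(-1,1,2),K,d).reshape(-1,2)
    D=np.c_[p,np.ones(len(p))]@R; o=-R.T@t
    return o+D*((z-o[2])/D[:,2])[:,None]
def proj(c,X):
    K,d,R,t=c; return cv2.projectPoints(np.array(X,float).reshape(-1,3),cv2.Rodrigues(R)[0],t,K,d)[0].reshape(-1,2)
def save(n,im,f=1.0):
    cv2.imwrite(f"pics/{n}.png",cv2.resize(im[:,:,::-1],None,fx=f,fy=f,interpolation=cv2.INTER_CUBIC))
E
python3 - <<'E'
from h import *
for n in ["scene","side","wrist"]:
    im,c=cam(n); save(n+"0",im,1.5); print(n,-c[2].T@c[3], c[0][0,0]); np.save(n+"0.npy",im)
print(ctrl.get_state(), ctrl.tips_ahead, viewer.camera_info("wrist")["T_tool_cam"])
E
```

```text
pics
scene [ 1.08202722 -0.07901109  0.49735548] 348.61690814412435
side [0.38322637 0.57284211 0.70237768] 434.3156759488111
wrist [ 0.22692805 -0.64003817  0.37278993] 308.27454006947227
{'time': 0.15, 'qpos': array([-1.47998503e+00,  2.86996060e-01,  1.57787361e+00,  3.53776369e-05,
        1.27860316e+00, -1.49987820e-01]), 'dq': array([ 0.00020588, -0.00067301, -0.00437799,  0.00081743, -0.00044256,
       -0.00062925]), 'joint_efforts': array([ 3.38345535e-04, -4.06599963e+01, -2.93139803e+01, -1.27554572e-04,
        3.97285839e-03,  8.42239473e-06]), 'eef_pos': array([ 0.16097353, -0.65503256,  0.25522448]), 'tcp_rot': array([ 9.92760900e-01,  1.20103756e-01,  4.47384253e-05, -9.39177450e-04]), 'contact_force': array([ 0.96487515, -0.47292325, -0.70004151]), 'wrist_torque': array([0.00840265, 0.02237287, 0.06445291]), 'opening': 1.0002798384190659} 0.025 [[-3.19327837e-04 -9.63204107e-01 -2.68770805e-01  6.76612517e-02]
 [ 9.99999945e-01 -3.33065020e-04  5.51315886e-06  9.88854088e-04]
 [-9.48284510e-05 -2.68770789e-01  9.63204160e-01 -1.17740881e-01]
 [ 0.00000000e+00  0.00000000e+00  0.00000000e+00  1.00000000e+00]]
```

View pics/scene0.png

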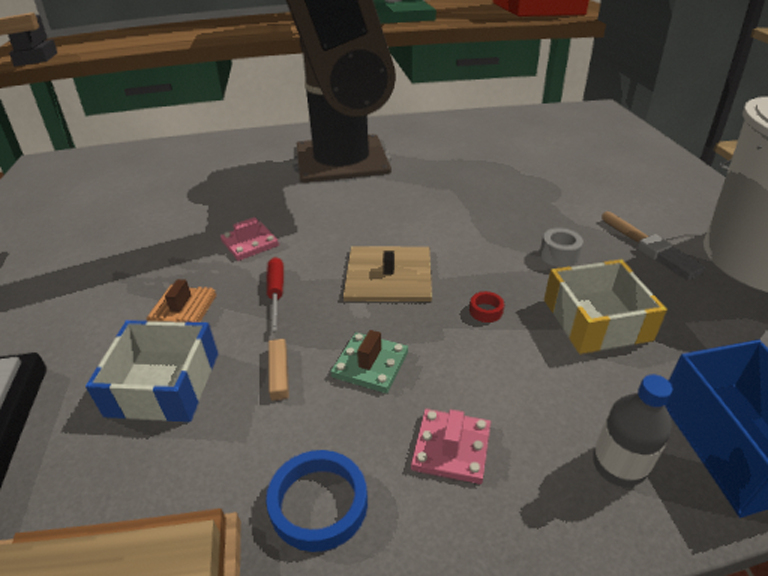

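View pics/side0.png

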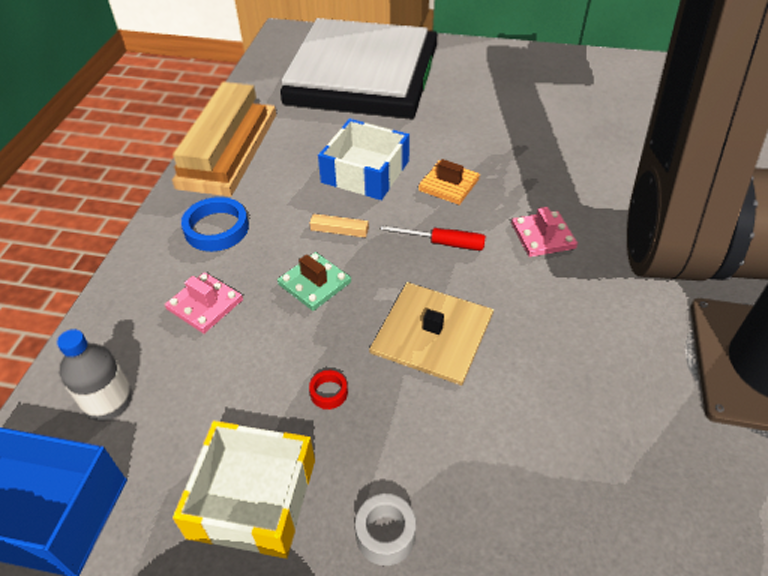

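View pics/wrist0.png

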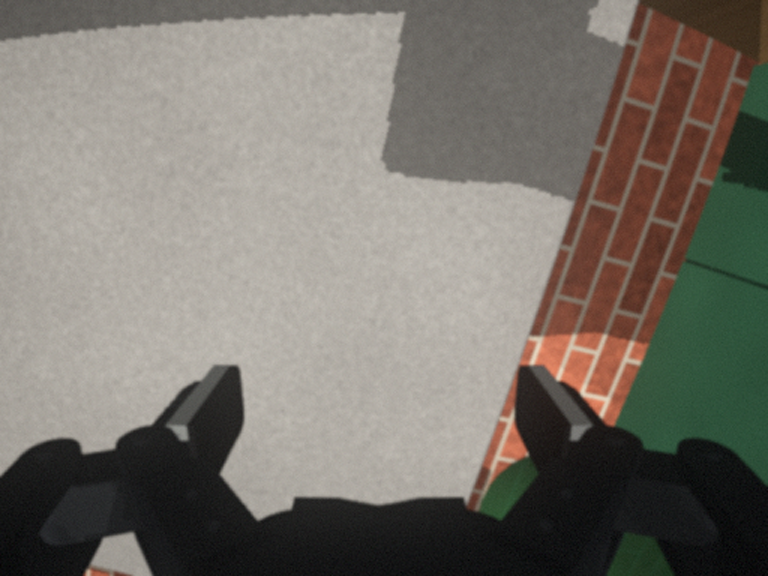

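Run:
```python
from h import *
im=np.load("side0.npy")
def crop(x,y,w,h,f): return cv2.resize(im[y:y+h,x:x+w],None,fx=f,fy=f,interpolation=cv2.INTER_CUBIC)
a=np.hstack([crop(205,75,80,64,5),crop(110,270,110,88,400/110)])[:320]
b=np.hstack([crop(180,160,80,64,5),crop(275,95,50,40,8)])
for q in (a,b): print(q.shape)
n=min(a.shape[1],b.shape[1]); save("crops0",np.vstack([a[:280,:n],b[:,:n]]))
_,c=cam("side")
hsv=cv2.cvtColor(im,cv2.COLOR_RGB2HSV)
def rep(nm,lo,hi,box,z):
    m=cv2.inRange(hsv,lo,hi); k=np.zeros_like(m); x,y,w,h=box; k[y:y+h,x:x+w]=m[y:y+h,x:x+w]
    cs,_=cv2.findContours(k,cv2.RETR_EXTERNAL,cv2.CHAIN_APPROX_NONE); pt=np.vstack([q for q in cs if len(q)>12])[:,0]
    r=cv2.minAreaRect((ray(c,pt,z)[:,:2]*1000).astype(np.float32)); print(nm,len(pt),r)
rep("green",(60,40,60),(90,255,255),(180,160,60,50),.012)
rep("ribbed",(8,120,100),(25,255,255),(270,95,55,45),.012)
rep("cover",(10,60,100),(30,200,255),(240,180,95,80),.01)
rep("bar g",(0,80,20),(12,255,120),(190,165,40,30),.042)
rep("bar r",(0,80,20),(10,255,120),(280,100,40,30),.042)
rep("yel",(20,150,100),(35,255,255),(110,275,105,100),.056)
rep("blue",(100,150,60),(130,255,255),(205,75,75,60),.056)
print(hsv[352,256],hsv[330,256])
```

```text
(320, 800, 3)
(320, 800, 3)
green 161 ((618.4349365234375, -24.2698974609375), (81.58118438720703, 83.64512634277344), 58.22574996948242)
ribbed 95 ((458.9091796875, -282.44903564453125), (92.8298110961914, 80.80419158935547), 71.7254409790039)
cover 215 ((438.0057678222656, 31.61667251586914), (136.78916931152344, 131.786865234375), 77.90870666503906)
bar g 51 ((615.3994750976562, -16.157686233520508), (27.79560661315918, 58.20459747314453), 56.19404602050781)
bar r 60 ((457.1221923828125, -267.8265075683594), (36.916568756103516, 54.93820571899414), 2.587008476257324)
yel 352 ((593.6883544921875, 307.1670837402344), (125.99987030029297, 131.51316833496094), 0.7588961124420166)
blue 227 ((597.859130859375, -263.160400390625), (171.70855712890625, 140.6168212890625), 76.9607925415039)
[11 26 78] [ 14  14 198]
```

View pics/crops0.png

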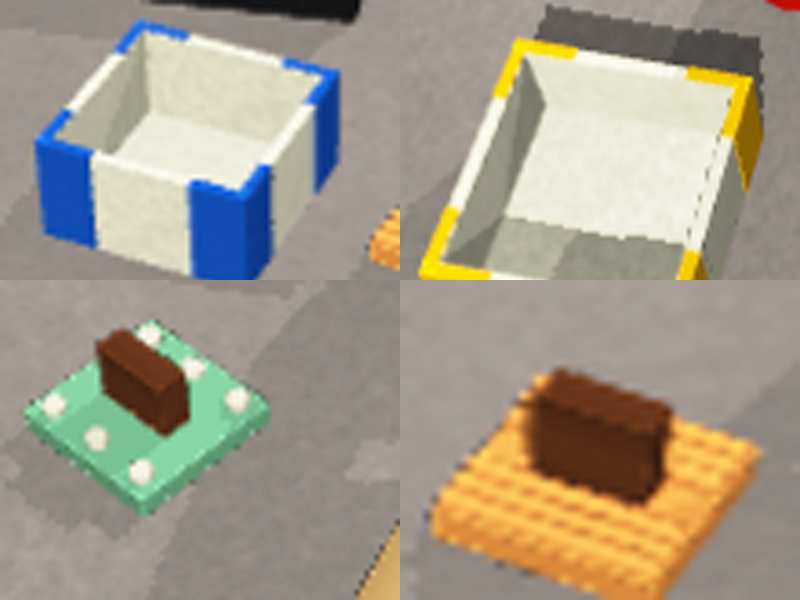

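drive_tool(deltas=[{"dx":0.028,"dy":0.03,"dz":0.003,"rz":-1.06},{"dx":0.028,"dy":0.03,"dz":0.003,"rz":-1.06},{"dx":0.028,"dy":0.03,"dz":0.003,"rz":-1.06},{"dx":0.028,"dy":0.03,"dz":0.003,"rz":-1.06},{"dx":0.028,"dy":0.03,"dz":0.003,"rz":-1.06},{"dx":0.028,"dy":0.03,"dz":0.003,"rz":-1.06},{"dx":0.028,"dy":0.03,"dz":0.003,"rz":-1.06},{"dx":0.028,"dy":0.03,"dz":0.003,"rz":-1.06},{"dx":0.028,"dy":0.03,"dz":0.003,"rz":-1.06},{"dx":0.028,"dy":0.03,"dz":0.003,"rz":-1.06},{"dx":0.028,"dy":0.03,"dz":0.003,"rz":-1.06},{"dx":0.028,"dy":0.03,"dz":0.003,"rz":-1.06},{"dx":0.028,"dy":0.03,"dz":0.003,"rz":-1.06},{"jaw":0.04},{}])

```text
schema error: expected keys dx, dy, dz, rx, ry, rz, jaw
```

```bash
cat >> h.py <<'E'
def snap(n):
    import pickle
    im,c=cam("wrist"); pickle.dump((im,c),open(n+".pkl","wb")); save(n,im,1.5); s=ctrl.get_state()
    print(s["time"],s["eef_pos"].round(4),"yaw",yaw(s)); return im,c
def yaw(s):
    M=Rn.from_quat(s["tcp_rot"]).as_matrix(); return round(float(np.degrees(np.arctan2(M[1,0],M[0,0]))),2)
E
python3 -c "
from h import *
snap('w1')"
```

```text
0.25 [ 0.161  -0.6552  0.2556] yaw 13.8
```

View pics/w1.png

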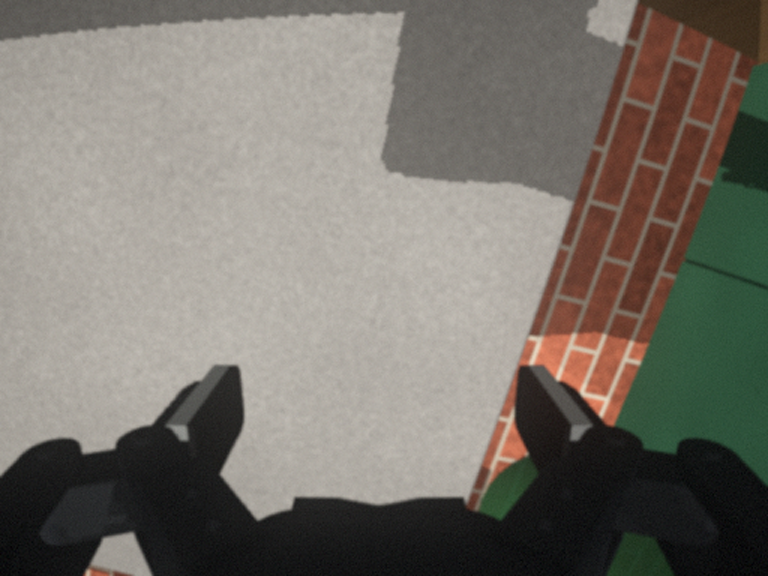

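drive_tool(deltas=[{"dx":0.028,"dy":0.03,"dz":0.003,"rx":0,"ry":0,"rz":-1.06,"jaw":0.045},{"dx":0.028,"dy":0.03,"dz":0.003,"rx":0,"ry":0,"rz":-1.06,"jaw":0.045},{"dx":0.028,"dy":0.03,"dz":0.003,"rx":0,"ry":0,"rz":-1.06,"jaw":0.045},{"dx":0.028,"dy":0.03,"dz":0.003,"rx":0,"ry":0,"rz":-1.06,"jaw":0.045},{"dx":0.028,"dy":0.03,"dz":0.003,"rx":0,"ry":0,"rz":-1.06,"jaw":0.045},{"dx":0.028,"dy":0.03,"dz":0.003,"rx":0,"ry":0,"rz":-1.06,"jaw":0.045},{"dx":0.028,"dy":0.03,"dz":0.003,"rx":0,"ry":0,"rz":-1.06,"jaw":0.045},{"dx":0.028,"dy":0.03,"dz":0.003,"rx":0,"ry":0,"rz":-1.06,"jaw":0.045},{"dx":0.028,"dy":0.03,"dz":0.003,"rx":0,"ry":0,"rz":-1.06,"jaw":0.045},{"dx":0.028,"dy":0.03,"dz":0.003,"rx":0,"ry":0,"rz":-1.06,"jaw":0.045},{"dx":0.028,"dy":0.03,"dz":0.003,"rx":0,"ry":0,"rz":-1.06,"jaw":0.045},{"dx":0.028,"dy":0.03,"dz":0.003,"rx":0,"ry":0,"rz":-1.06,"jaw":0.045},{"dx":0.028,"dy":0.03,"dz":0.003,"rx":0,"ry":0,"rz":-1.06,"jaw":0.045},{"dx":0,"dy":0,"dz":0,"rx":0,"ry":0,"rz":0,"jaw":0.045},{"dx":0,"dy":0,"dz":0,"rx":0,"ry":0,"rz":0,"jaw":0.045}])

```text
time: 2.12
eef_pos: [0.5247, -0.2656, 0.2951]
tcp_rot: [1.0, 0.0, -0.0, 0.0]
contact_force: [0.0, -0.1, 0.2]
opening: 0.522
```

```bash
python3 -c "
from h import *
snap('w2')"
```

```text
2.175 [ 0.5244 -0.266   0.2951] yaw -0.01
```

View pics/w2.png

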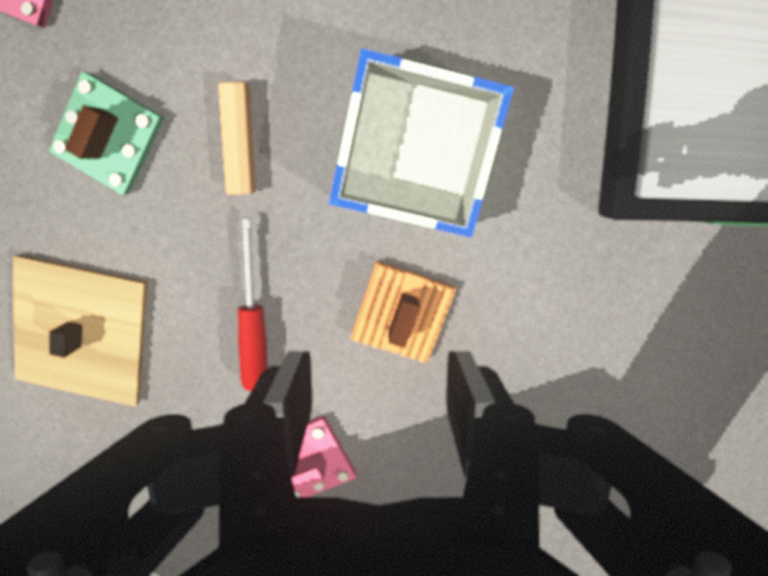

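```bash
cat >> h.py <<'E'
def rect(im,c,lo,hi,box,z,nm=""):
    hsv=cv2.cvtColor(im,cv2.COLOR_RGB2HSV); m=cv2.inRange(hsv,lo,hi); k=np.zeros_like(m); x0,y0,x1,y1=[int(v/1.5) for v in box]
    k[y0:y1,x0:x1]=m[y0:y1,x0:x1]
    cs,_=cv2.findContours(k,cv2.RETR_EXTERNAL,cv2.CHAIN_APPROX_NONE); pt=np.vstack([q for q in cs if len(q)>10])[:,0]
    r=cv2.minAreaRect((ray(c,pt,z)[:,:2]*1000).astype(np.float32)); print(nm,len(pt),np.round(r[0],1),np.round(r[1],1),round(r[2],1))
G=((60,40,60),(95,255,255)); RB=((8,110,100),(25,255,255)); CV=((12,60,100),(30,255,255)); BAR=((0,90,10),(12,255,110)); BL=((100,150,60),(130,255,255)); YL=((22,150,100),(35,255,255)); BK=((0,0,0),(180,255,50))
E
python3 - <<'E'
from h import *
import pickle
im,c=pickle.load(open("w2.pkl","rb"))
rect(im,c,*BL,(310,35,530,250),.056,"blue")
rect(im,c,*RB,(340,250,470,370),.013,"rib")
rect(im,c,*BAR,(340,250,470,370),.042,"ribbar")
rect(im,c,*G,(40,60,180,200),.012,"green")
rect(im,c,*BAR,(40,60,180,200),.042,"greenbar")
rect(im,c,*CV,(5,240,160,410),.010,"cover")
rect(im,c,*BK,(40,310,90,365),.038,"handle")
# manual corners
P=np.array([[360,50],[513,88],[474,237],[330,203]])/1.5
X=ray(c,P,.056); print(X.round(4),X.mean(0)); 
for q in ((380,262,),(456,289),(430,362),(352,340)): print(ray(c,np.array(q)/1.5,.012).round(4))
save("crop2",np.hstack([im[165:245,225:310],im[40:135,25:110][:80],im[205:245,20:105].repeat(2,0)]),3.1)
E
```

```text
blue 359 [ 606.5 -296.5] [111.8 112. ] 77.0
rib 264 [ 462.4 -288.4] [76.1 76.2] 71.6
ribbar 55 [ 473.6 -289.6] [14.5 26.9] 71.5
green 334 [621.2 -32.5] [80.5 77.4] 58.2
greenbar 118 [619.6 -44. ] [24.4 36.8] 78.3
cover 332 [440.4  24.4] [135.2 133.7] 77.8Traceback (most recent call last):
  File "<stdin>", line 10, in <module>
  File "h.py", line 29, in rect
    cs,_=cv2.findContours(k,cv2.RETR_EXTERNAL,cv2.CHAIN_APPROX_NONE); pt=np.vstack([q for q in cs if len(q)>10])[:,0]
                                                                         ~~~~~~~~~^^^^^^^^^^^^^^^^^^^^^^^^^^^^^^
    return _nx.concatenate(arrs, 0, dtype=dtype, casting=casting)
           ~~~~~~~~~~~~~~~^^^^^^^^^^^^^^^^^^^^^^^^^^^^^^^^^^^^^^^
ValueError: need at least one array to concatenate
```

drive_tool(deltas=[{"dx":-0.031,"dy":-0.0112,"dz":-0.04,"rx":0,"ry":0,"rz":-9.2,"jaw":0.045},{"dx":-0.031,"dy":-0.0112,"dz":-0.04,"rx":0,"ry":0,"rz":-9.2,"jaw":0.045},{"dx":0,"dy":0,"dz":-0.05,"rx":0,"ry":0,"rz":0,"jaw":0.045},{"dx":0,"dy":0,"dz":-0.04,"rx":0,"ry":0,"rz":0,"jaw":0.045},{"dx":0,"dy":0,"dz":0,"rx":0,"ry":0,"rz":0,"jaw":0.045},{"dx":0,"dy":0,"dz":0,"rx":0,"ry":0,"rz":0,"jaw":0.045}])

```text
time: 2.92
eef_pos: [0.4635, -0.2892, 0.127]
tcp_rot: [0.987, -0.16, 0.001, 0.001]
contact_force: [0.6, -0.8, 0.8]
opening: 0.53
```

Run:
```python
from h import *
im,c=snap('w3')
rect(im,c,*RB,(0,0,768,576),.013,"rib")
```

```text
2.975 [ 0.464  -0.2894  0.1278] yaw -18.42
rib 1289 [ 458.5 -188.4] [256.3 306.5] 58.5
```

View pics/w3.png

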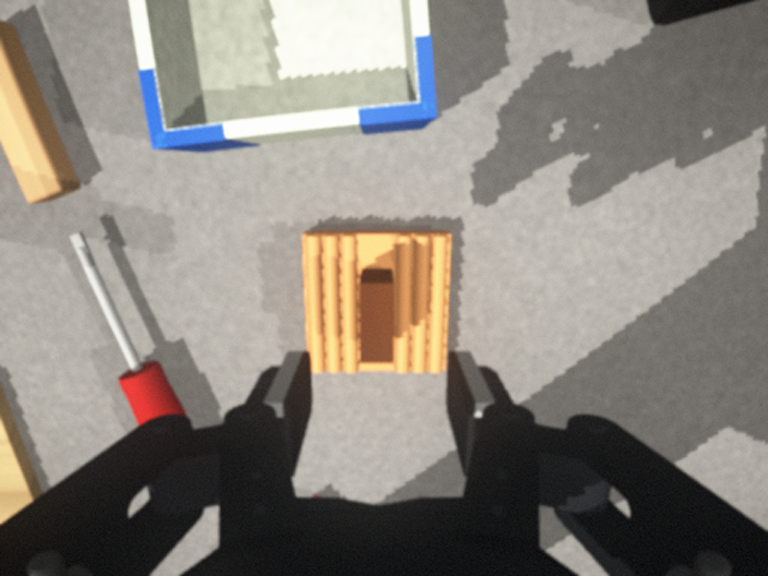

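Run:
```python
from h import *
import pickle
im,c=pickle.load(open("w3.pkl","rb"))
rect(im,c,*RB,(290,220,465,385),.013,"rib")
```

```text
rib 860 [ 461.4 -288.8] [75.1 76.4] 71.5
```

drive_tool(deltas=[{"dx":-0.001,"dy":0.001,"dz":-0.03,"rx":0,"ry":0,"rz":0,"jaw":0.045},{"dx":0,"dy":0,"dz":-0.03,"rx":0,"ry":0,"rz":0,"jaw":0.045},{"dx":0,"dy":0,"dz":-0.022,"rx":0,"ry":0,"rz":0,"jaw":0.045},{"dx":0,"dy":0,"dz":0,"rx":0,"ry":0,"rz":0,"jaw":0.045},{"dx":0,"dy":0,"dz":0,"rx":0,"ry":0,"rz":0,"jaw":0.01},{"dx":0,"dy":0,"dz":0,"rx":0,"ry":0,"rz":0,"jaw":0.01},{"dx":0,"dy":0,"dz":0,"rx":0,"ry":0,"rz":0,"jaw":0.01},{"dx":0,"dy":0,"dz":0,"rx":0,"ry":0,"rz":0,"jaw":0.01},{"dx":0,"dy":0,"dz":0,"rx":0,"ry":0,"rz":0,"jaw":0.01}], squeeze=60)

```text
time: 4.1
eef_pos: [0.4635, -0.2881, 0.0457]
tcp_rot: [0.987, -0.16, 0.002, 0.001]
contact_force: [-0.2, 0.4, 5.9]
opening: 0.175
```

drive_tool(deltas=[{"dx":0,"dy":0,"dz":0.03,"rx":0,"ry":0,"rz":0,"jaw":0.01},{"dx":0,"dy":0,"dz":0.04,"rx":0,"ry":0,"rz":0,"jaw":0.01},{"dx":0,"dy":0,"dz":0.04,"rx":0,"ry":0,"rz":0,"jaw":0.01},{"dx":0.036,"dy":-0.0022,"dz":0,"rx":0,"ry":0,"rz":1.35,"jaw":0.01},{"dx":0.036,"dy":-0.0022,"dz":0,"rx":0,"ry":0,"rz":1.35,"jaw":0.01},{"dx":0.036,"dy":-0.0022,"dz":0,"rx":0,"ry":0,"rz":1.35,"jaw":0.01},{"dx":0.036,"dy":-0.0022,"dz":0,"rx":0,"ry":0,"rz":1.35,"jaw":0.01},{"dx":0,"dy":0,"dz":0,"rx":0,"ry":0,"rz":0,"jaw":0.01},{"dx":0,"dy":0,"dz":0,"rx":0,"ry":0,"rz":0,"jaw":0.01}])

```text
time: 5.22
eef_pos: [0.6052, -0.2953, 0.1527]
tcp_rot: [0.994, -0.113, -0.001, -0.0]
contact_force: [0.2, 0.6, -1.3]
opening: 0.172
```

Run:
```python
from h import *
im,c=snap('w4')
rect(im,c,*RB,(250,150,520,500),.013+.110,"rib")
rect(im,c,*BL,(0,0,768,576),.056,"blue")
```

```text
5.275 [ 0.605  -0.2954  0.1528] yaw -13.0
rib 889 [ 603.7 -295.9] [72.9 78.4] 77.0
blue 570 [ 645.8 -243.5] [278.4 145.5] 53.5
```

View pics/w4.png

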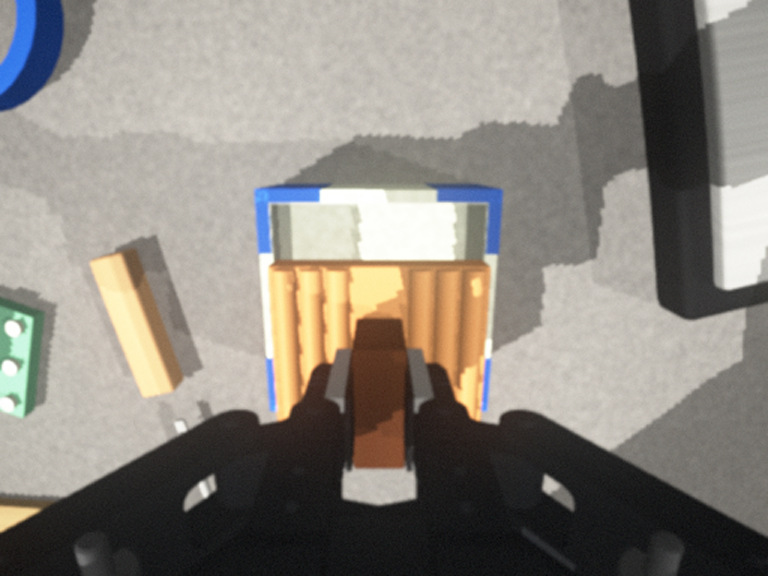

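Run:
```python
from h import *
import pickle
im,c=pickle.load(open("w4.pkl","rb"))
X=ray(c,np.array([[255,188],[502,188]])/1.5,.056)
u=np.array([np.cos(np.radians(-13)),np.sin(np.radians(-13)),0]); print(X.round(4),X.mean(0)-.056*u, np.linalg.norm(X[0]-X[1]))
Y=ray(c,np.array([[272,263],[491,263]])/1.5,.012+.108)
print(Y.round(4),Y.mean(0)-.038*u, np.linalg.norm(Y[0]-Y[1]))
```

```text
[[ 0.6741 -0.2544  0.056 ]
 [ 0.6488 -0.3643  0.056 ]] [ 0.60689359 -0.29676478  0.056     ] 0.11283427706833385
[[ 0.6485 -0.27    0.12  ]
 [ 0.6321 -0.3411  0.12  ]] [ 0.60329685 -0.29700105  0.12      ] 0.07295723434501665
```

drive_tool(deltas=[{"dx":0.003,"dy":-0.0004,"dz":0,"rx":0,"ry":0,"rz":0,"jaw":0.01},{"dx":0,"dy":0,"dz":-0.025,"rx":0,"ry":0,"rz":0,"jaw":0.01},{"dx":0,"dy":0,"dz":-0.025,"rx":0,"ry":0,"rz":0,"jaw":0.01},{"dx":0,"dy":0,"dz":-0.025,"rx":0,"ry":0,"rz":0,"jaw":0.01},{"dx":0,"dy":0,"dz":-0.015,"rx":0,"ry":0,"rz":0,"jaw":0.01},{"dx":0,"dy":0,"dz":-0.008,"rx":0,"ry":0,"rz":0,"jaw":0.01},{"dx":0,"dy":0,"dz":-0.002,"rx":0,"ry":0,"rz":0,"jaw":0.01},{"dx":0,"dy":0,"dz":0,"rx":0,"ry":0,"rz":0,"jaw":0.01},{"dx":0,"dy":0,"dz":0,"rx":0,"ry":0,"rz":0,"jaw":0.01}])

```text
time: 6.4
eef_pos: [0.6096, -0.2965, 0.0544]
tcp_rot: [0.994, -0.113, 0.001, 0.0]
contact_force: [-0.1, 0.1, -1.3]
opening: 0.17
```

drive_tool(deltas=[{"dx":-0.0012,"dy":0,"dz":0,"rx":0,"ry":0,"rz":0,"jaw":0.01},{"dx":0,"dy":0,"dz":-0.002,"rx":0,"ry":0,"rz":0,"jaw":0.01},{"dx":0,"dy":0,"dz":-0.001,"rx":0,"ry":0,"rz":0,"jaw":0.01},{"dx":0,"dy":0,"dz":0,"rx":0,"ry":0,"rz":0,"jaw":0.01}])

```text
time: 6.9
eef_pos: [0.608, -0.2963, 0.0518]
tcp_rot: [0.994, -0.113, -0.0, 0.0]
contact_force: [-2.9, 1.7, 5.2]
opening: 0.171
```

drive_tool(deltas=[{"dx":0,"dy":0,"dz":0,"rx":0,"ry":0,"rz":0,"jaw":0.04},{"dx":0,"dy":0,"dz":0,"rx":0,"ry":0,"rz":0,"jaw":0.04},{"dx":0,"dy":0,"dz":0.02,"rx":0,"ry":0,"rz":0,"jaw":0.04},{"dx":0,"dy":0,"dz":0.04,"rx":0,"ry":0,"rz":0,"jaw":0.04},{"dx":0,"dy":0,"dz":0.06,"rx":0,"ry":0,"rz":0,"jaw":0.04},{"dx":0,"dy":0.01,"dz":0.05,"rx":0,"ry":0,"rz":0,"jaw":0.04},{"dx":0,"dy":0.02,"dz":0.03,"rx":0,"ry":0,"rz":0,"jaw":0.04},{"dx":0,"dy":0.02,"dz":0,"rx":0,"ry":0,"rz":0,"jaw":0.04},{"dx":0,"dy":0,"dz":0,"rx":0,"ry":0,"rz":0,"jaw":0.04}])

```text
time: 8.02
eef_pos: [0.6073, -0.2443, 0.2494]
tcp_rot: [0.994, -0.112, -0.001, -0.0]
contact_force: [0.1, -0.0, 0.1]
opening: 0.461
```

Run:
```python
from h import *
im,c=snap('w5')
```

```text
8.075 [ 0.607  -0.2451  0.2484] yaw -12.91
```

View pics/w5.png

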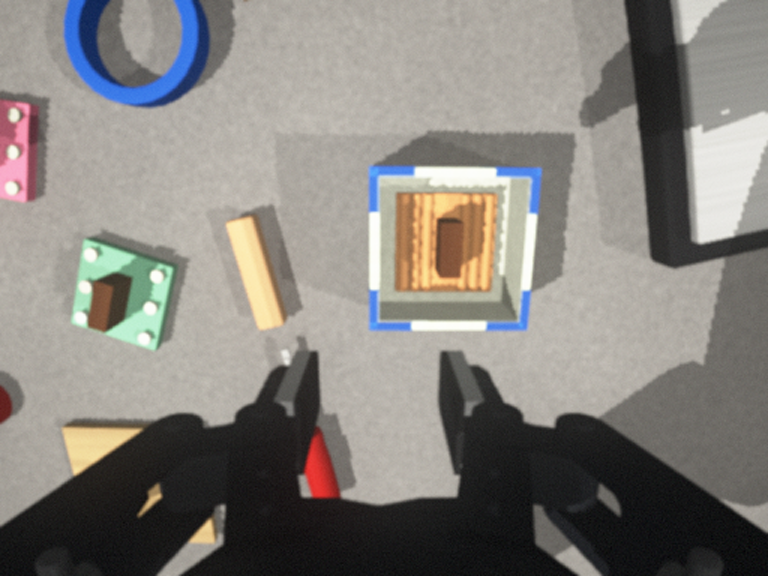

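Run:
```python
from h import *
import pickle
im,c=pickle.load(open("w5.pkl","rb"))
rect(im,c,*BL,(350,150,560,345),.056,"blue")
rect(im,c,*RB,(385,185,505,300),.019,"rib")
rect(im,c,*G,(60,220,200,360),.012,"green")
save("crop5",np.hstack([im[140:240,40:135],im[100:225,240:365][:100]]),3.5)
# expected boards corners
```

```text
blue 400 [ 606.8 -296.8] [111.7 111.1] 76.9
rib 252 [ 606.  -296.7] [74.4 74. ] 77.1
green 367 [622.2 -32.8] [79.4 79.1] 58.4
```

View pics/crop5.png

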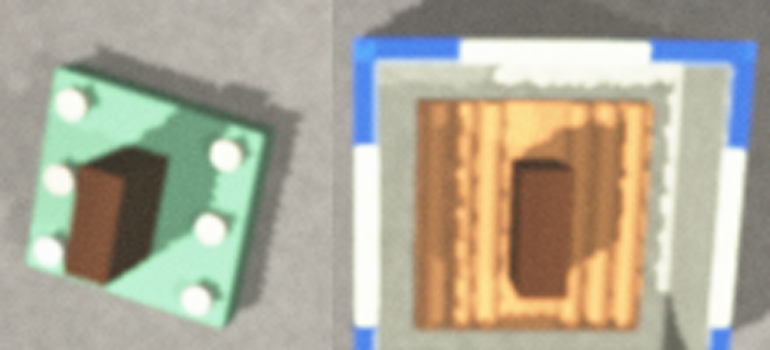

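drive_tool(deltas=[{"dx":0.003,"dy":0.0424,"dz":-0.01,"rx":0,"ry":0,"rz":-3.74,"jaw":0.04},{"dx":0.003,"dy":0.0424,"dz":-0.02,"rx":0,"ry":0,"rz":-3.74,"jaw":0.04},{"dx":0.003,"dy":0.0424,"dz":-0.03,"rx":0,"ry":0,"rz":-3.74,"jaw":0.04},{"dx":0.003,"dy":0.0424,"dz":-0.03,"rx":0,"ry":0,"rz":-3.74,"jaw":0.04},{"dx":0.003,"dy":0.0424,"dz":-0.03,"rx":0,"ry":0,"rz":-3.74,"jaw":0.04},{"dx":0,"dy":0,"dz":0,"rx":0,"ry":0,"rz":0,"jaw":0.04},{"dx":0,"dy":0,"dz":0,"rx":0,"ry":0,"rz":0,"jaw":0.04}])

```text
time: 8.95
eef_pos: [0.6226, -0.0349, 0.1294]
tcp_rot: [0.962, -0.273, -0.001, 0.0]
contact_force: [-0.3, -0.7, -0.2]
opening: 0.47
```

Run:
```python
from h import *
im,c=snap('w6')
rect(im,c,*G,(200,100,560,420),.012,"green")
```

```text
9.0 [ 0.6232 -0.0354  0.1304] yaw -31.72
green 383 [622.4 -31.4] [76.9 76.5] 58.3
```

View pics/w6.png

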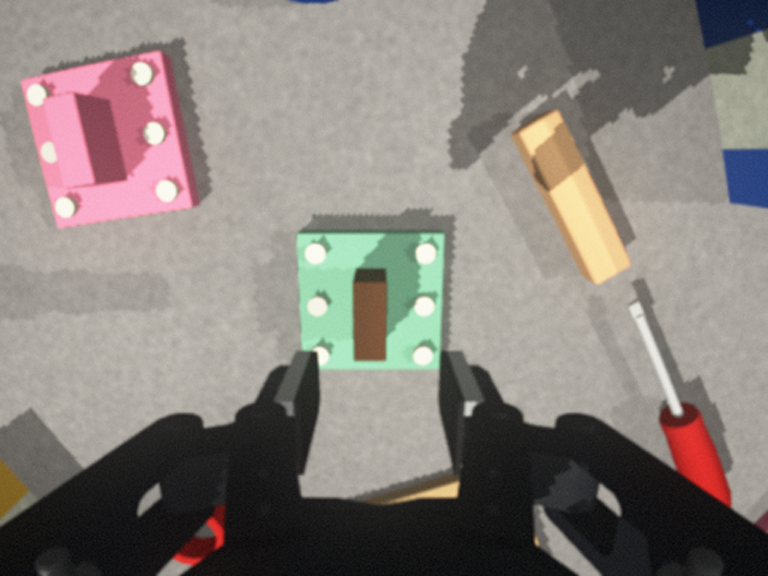

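drive_tool(deltas=[{"dx":-0.0005,"dy":0.0035,"dz":-0.03,"rx":0,"ry":0,"rz":0,"jaw":0.04},{"dx":0,"dy":0,"dz":-0.03,"rx":0,"ry":0,"rz":0,"jaw":0.04},{"dx":0,"dy":0,"dz":-0.0245,"rx":0,"ry":0,"rz":0,"jaw":0.04},{"dx":0,"dy":0,"dz":0,"rx":0,"ry":0,"rz":0,"jaw":0.04},{"dx":0,"dy":0,"dz":0,"rx":0,"ry":0,"rz":0,"jaw":0.01},{"dx":0,"dy":0,"dz":0,"rx":0,"ry":0,"rz":0,"jaw":0.01},{"dx":0,"dy":0,"dz":0,"rx":0,"ry":0,"rz":0,"jaw":0.01},{"dx":0,"dy":0,"dz":0,"rx":0,"ry":0,"rz":0,"jaw":0.01}], squeeze=60)

```text
time: 10.0
eef_pos: [0.6239, -0.0313, 0.0481]
tcp_rot: [0.962, -0.273, 0.002, 0.0]
contact_force: [-0.4, -2.0, 5.8]
opening: 0.175
```

Run:
```python
from h import *
import pickle
im=np.load("side0.npy"); c=cam("side")[1]
# yellow rim outer corners from crop (scale 400/110, origin 110,270)
P=np.array([[513,40],[752,78],[420,275]],float); P[:,0]-=400; P=P/(400/110)+[110,270]
X=ray(c,P,.056); print(X.round(4), np.linalg.norm(X[0]-X[1]),np.linalg.norm(X[0]-X[2]),(X[1]+X[2])/2)
print(np.degrees(np.arctan2(*(X[0]-X[1])[[1,0]])),np.degrees(np.arctan2(*(X[0]-X[2])[[1,0]])))
```

```text
[[0.6576 0.2447 0.056 ]
 [0.5431 0.2422 0.056 ]
 [0.6538 0.3568 0.056 ]] 0.11450228961140503 0.11219702441925017 [0.59845766 0.29949829 0.056     ]
1.2638011563326002 -88.10109457119154
```

drive_tool(deltas=[{"dx":0,"dy":0,"dz":0.03,"rx":0,"ry":0,"rz":0,"jaw":0.01},{"dx":0,"dy":0,"dz":0.04,"rx":0,"ry":0,"rz":0,"jaw":0.01},{"dx":0,"dy":0,"dz":0.04,"rx":0,"ry":0,"rz":0,"jaw":0.01},{"dx":-0.003,"dy":0.0414,"dz":0.005,"rx":0,"ry":0,"rz":4.15,"jaw":0.01},{"dx":-0.003,"dy":0.0414,"dz":0.005,"rx":0,"ry":0,"rz":4.15,"jaw":0.01},{"dx":-0.003,"dy":0.0414,"dz":0,"rx":0,"ry":0,"rz":4.15,"jaw":0.01},{"dx":-0.003,"dy":0.0414,"dz":0,"rx":0,"ry":0,"rz":4.15,"jaw":0.01},{"dx":-0.003,"dy":0.0414,"dz":0,"rx":0,"ry":0,"rz":4.15,"jaw":0.01},{"dx":-0.003,"dy":0.0414,"dz":0,"rx":0,"ry":0,"rz":4.15,"jaw":0.01},{"dx":-0.003,"dy":0.0414,"dz":0,"rx":0,"ry":0,"rz":4.15,"jaw":0.01},{"dx":-0.003,"dy":0.0414,"dz":0,"rx":0,"ry":0,"rz":4.15,"jaw":0.01},{"dx":0,"dy":0,"dz":0,"rx":0,"ry":0,"rz":0,"jaw":0.01},{"dx":0,"dy":0,"dz":0,"rx":0,"ry":0,"rz":0,"jaw":0.01}])

```text
time: 11.68
eef_pos: [0.5977, 0.3004, 0.1651]
tcp_rot: [1.0, 0.013, -0.001, 0.0]
contact_force: [-0.6, 0.6, -1.4]
opening: 0.17
```

Run:
```python
from h import *
im,c=snap('w7')
rect(im,c,*G,(250,150,520,500),.012+.12,"green")
```

```text
11.725 [0.598  0.2998 0.1653] yaw 1.47
green 666 [604.2 299.7] [60.7 74.5] 1.5
```

View pics/w7.png

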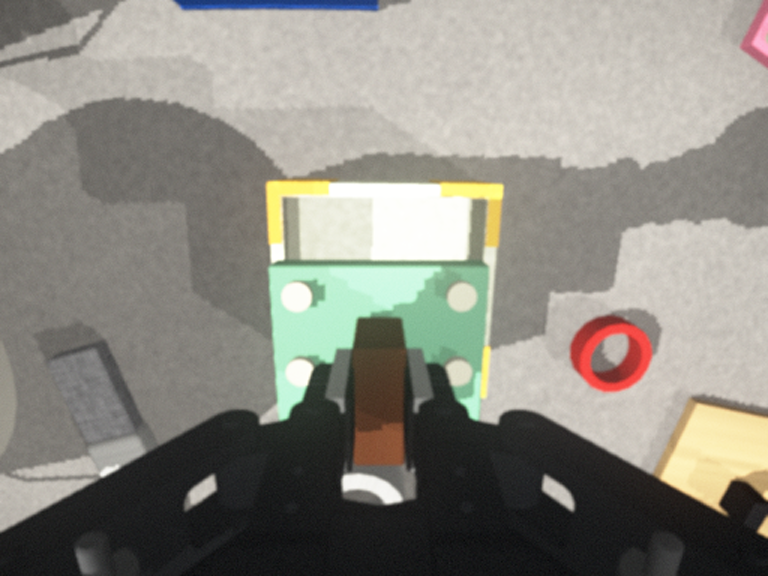

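Run:
```python
from h import *
import pickle
im,c=pickle.load(open("w7.pkl","rb"))
def ctr(P,z,h):
    X=ray(c,np.array(P)/1.5,z); d=X[0]-X[1]; L=np.linalg.norm(d); d/=L; u=np.array([d[1],-d[0],0]); print(X.mean(0)-h*u,L,np.degrees(np.arctan2(u[1],u[0])))
ctr([[267,182],[502.5,184.5]],.056,.056)
ctr([[271,263],[489,263]],.012+.117,.038)
rect(im,c,*YL,(255,170,515,250),.056,"yel")
save("crop7",im[115:190,170:345],4)
```

```text
[0.60117464 0.29680023 0.056     ] 0.1135414049267999 0.9423373537101644
[0.59527801 0.29871936 0.129     ] 0.07430229275859059 1.504039711769455
yel 146 [655.6 292.1] [109.9  26.8] 75.3
```

View pics/crop7.png

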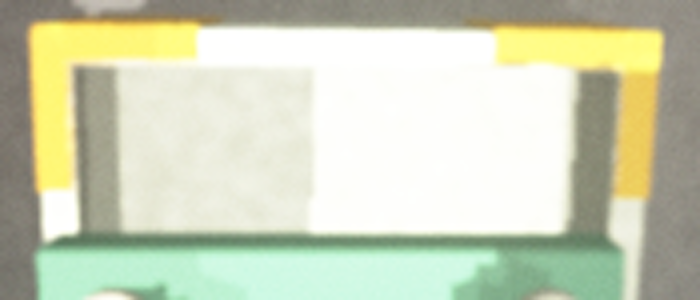

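drive_tool(deltas=[{"dx":0.005,"dy":-0.0022,"dz":-0.02,"rx":0,"ry":0,"rz":-0.5,"jaw":0.01},{"dx":0,"dy":0,"dz":-0.02,"rx":0,"ry":0,"rz":0,"jaw":0.01},{"dx":0,"dy":0,"dz":-0.01,"rx":0,"ry":0,"rz":0,"jaw":0.01},{"dx":0,"dy":0,"dz":0,"rx":0,"ry":0,"rz":0,"jaw":0.01},{"dx":0,"dy":0,"dz":0,"rx":0,"ry":0,"rz":0,"jaw":0.01}])

```text
time: 12.35
eef_pos: [0.6037, 0.2985, 0.1162]
tcp_rot: [1.0, 0.009, 0.0, -0.0]
contact_force: [-0.5, 0.1, -1.8]
opening: 0.171
```

Run:
```python
from h import *
im,c=snap('w8')
save("crop8",im[70:220,150:350],4)
```

```text
12.4 [0.6038 0.2986 0.1167] yaw 1.02
```

View pics/crop8.png

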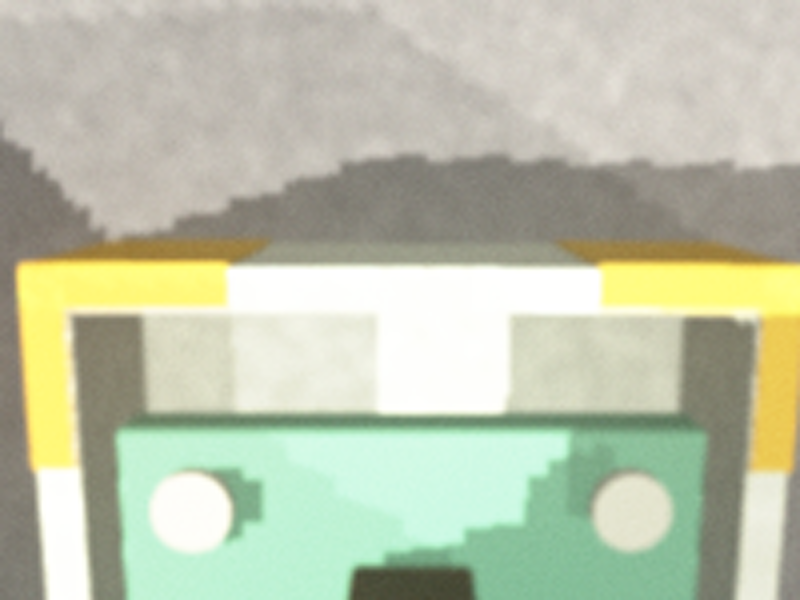

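Run:
```python
from h import *
import pickle
im,c=pickle.load(open("w8.pkl","rb"))
def ctr(P,z,h):
    X=ray(c,np.array(P)/4+[150,70],z); d=X[0]-X[1]; L=np.linalg.norm(d); d/=L; u=np.array([d[1],-d[0],0]); print(X.mean(0)-h*u,L,np.degrees(np.arctan2(u[1],u[0])))
ctr([[72,314],[757,314]],.056,.050)
ctr([[18,263],[802,264]],.056,.056)
ctr([[117,428],[706,428]],.012+.0685,.038)
```

```text
[0.60013848 0.29664626 0.056     ] 0.09928544439254629 1.0068352656750834
[0.60144164 0.29740091 0.056     ] 0.11274049836378124 0.9287872105168413
[0.60049035 0.2971296  0.0805    ] 0.07525583621611145 1.0030021061020205
```

drive_tool(deltas=[{"dx":0,"dy":0,"dz":-0.02,"rx":0,"ry":0,"rz":0,"jaw":0.01},{"dx":0,"dy":0,"dz":-0.02,"rx":0,"ry":0,"rz":0,"jaw":0.01},{"dx":0,"dy":0,"dz":-0.015,"rx":0,"ry":0,"rz":0,"jaw":0.01},{"dx":0,"dy":0,"dz":-0.006,"rx":0,"ry":0,"rz":0,"jaw":0.01},{"dx":0,"dy":0,"dz":-0.0015,"rx":0,"ry":0,"rz":0,"jaw":0.01},{"dx":0,"dy":0,"dz":0,"rx":0,"ry":0,"rz":0,"jaw":0.01},{"dx":0,"dy":0,"dz":0,"rx":0,"ry":0,"rz":0,"jaw":0.01}])

```text
time: 13.28
eef_pos: [0.6032, 0.2985, 0.0542]
tcp_rot: [1.0, 0.009, -0.0, 0.0]
contact_force: [-3.3, -1.1, 5.7]
opening: 0.17
```

drive_tool(deltas=[{"dx":0,"dy":0,"dz":0,"rx":0,"ry":0,"rz":0,"jaw":0.04},{"dx":0,"dy":0,"dz":0,"rx":0,"ry":0,"rz":0,"jaw":0.04},{"dx":0,"dy":0,"dz":0.02,"rx":0,"ry":0,"rz":0,"jaw":0.04},{"dx":0,"dy":0,"dz":0.04,"rx":0,"ry":0,"rz":0,"jaw":0.04},{"dx":0,"dy":0,"dz":0.06,"rx":0,"ry":0,"rz":0,"jaw":0.04},{"dx":0,"dy":0,"dz":0.05,"rx":0,"ry":0,"rz":0,"jaw":0.04},{"dx":-0.03,"dy":-0.03,"dz":0.03,"rx":0,"ry":0,"rz":0,"jaw":0.04},{"dx":-0.03,"dy":-0.04,"dz":0,"rx":0,"ry":0,"rz":0,"jaw":0.04},{"dx":-0.03,"dy":-0.04,"dz":0,"rx":0,"ry":0,"rz":0,"jaw":0.04},{"dx":0,"dy":0,"dz":0,"rx":0,"ry":0,"rz":0,"jaw":0.04},{"dx":0,"dy":0,"dz":0,"rx":0,"ry":0,"rz":0,"jaw":0.04}])

```text
time: 14.65
eef_pos: [0.5139, 0.1886, 0.2549]
tcp_rot: [1.0, 0.009, 0.001, -0.0]
contact_force: [-0.1, 0.0, 0.1]
opening: 0.467
```

Run:
```python
from h import *
im,c=snap('w9')
```

```text
14.7 [0.5142 0.1889 0.2547] yaw 1.02
```

View pics/w9.png

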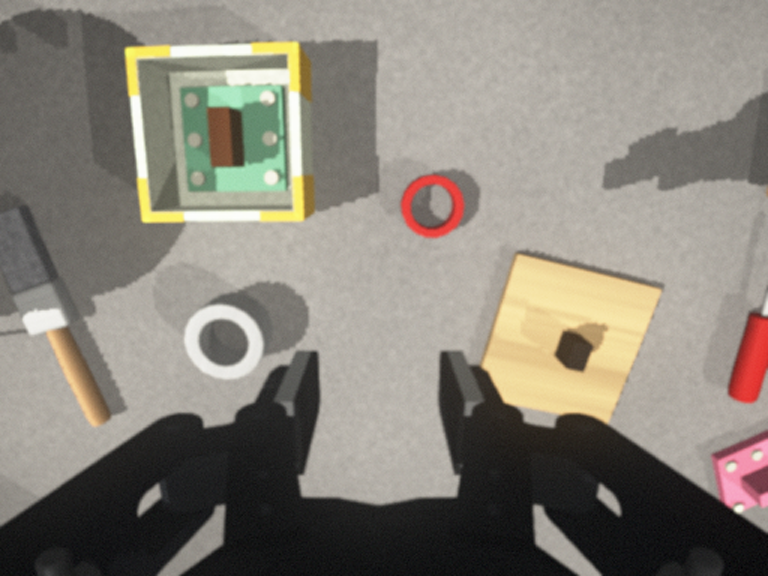

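Run:
```python
from h import *
import pickle
im,c=pickle.load(open("w9.pkl","rb"))
rect(im,c,*G,(165,75,293,200),.018,"green")
rect(im,c,*YL,(110,30,320,230),.056,"yel")
rect(im,c,*CV,(470,240,680,430),.010,"cover")
X=ray(c,np.array([[126,47],[299,42],[304,221],[142,222]])/1.5,.056); print(X.mean(0),X.round(3))
X=ray(c,np.array([[516,253],[662,287],[608,421]])/1.5,.010); print((X[0]+X[2])/2,X.round(3))
X=ray(c,np.array([[184,342],[264,342],[224,304],[224,379]])/1.5,.036); print(X.round(4))
save("crop9",np.hstack([im[160:290,310:450],im[190:270,105:245].repeat(1,0)[:80].__class__(im[190-25:190+105,105:245].shape,im.dtype,im[165:295,105:245].copy())]),2.8)
```

```text
green 266 [600.2 296.4] [75.7 76.4] 0.4
yel 320 [601.8 296.7] [110.8 116.3] 0.2
cover 356 [439.4  28.1] [133.7 133.1] 77.8
[0.60048032 0.29676828 0.056     ] [[0.657 0.354 0.056]
 [0.658 0.24  0.056]
 [0.544 0.239 0.056]
 [0.543 0.353 0.056]]
[0.44040559 0.02711251 0.01      ] [[ 0.516  0.078  0.01 ]
 [ 0.491 -0.05   0.01 ]
 [ 0.364 -0.023  0.01 ]]
[[0.4456 0.3405 0.036 ]
 [0.4471 0.2762 0.036 ]
 [0.4777 0.3057 0.036 ]
 [0.4144 0.3107 0.036 ]]
```

View pics/crop9.png

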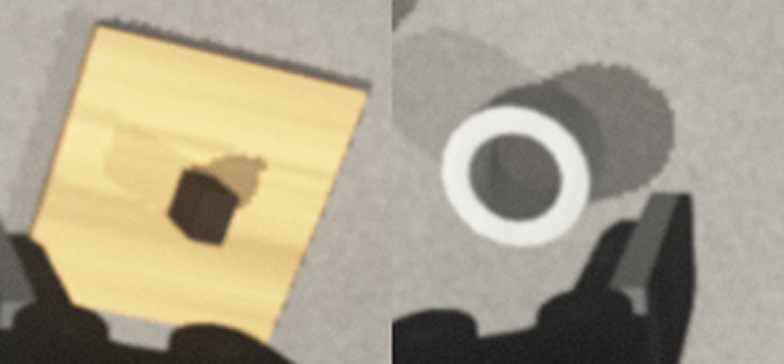

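drive_tool(deltas=[{"dx":-0.0185,"dy":-0.0406,"dz":-0.02,"rx":0,"ry":0,"rz":-3.3,"jaw":0.04},{"dx":-0.0185,"dy":-0.0406,"dz":-0.03,"rx":0,"ry":0,"rz":-3.3,"jaw":0.04},{"dx":-0.0185,"dy":-0.0406,"dz":-0.03,"rx":0,"ry":0,"rz":-3.3,"jaw":0.04},{"dx":-0.0185,"dy":-0.0406,"dz":-0.03,"rx":0,"ry":0,"rz":-3.3,"jaw":0.04},{"dx":0,"dy":0,"dz":0,"rx":0,"ry":0,"rz":0,"jaw":0.04},{"dx":0,"dy":0,"dz":0,"rx":0,"ry":0,"rz":0,"jaw":0.04}])

```text
time: 15.45
eef_pos: [0.4409, 0.0263, 0.1444]
tcp_rot: [0.994, -0.106, 0.001, -0.0]
contact_force: [-0.6, 0.4, 0.2]
opening: 0.47
```

Run:
```python
from h import *
im,c=snap('w10')
rect(im,c,*CV,(200,100,560,420),.010,"cover")
```

```text
15.5 [0.4412 0.0265 0.1448] yaw -12.11
cover 625 [439.4  26.4] [131.1 130.7] 77.8
```

View pics/w10.png

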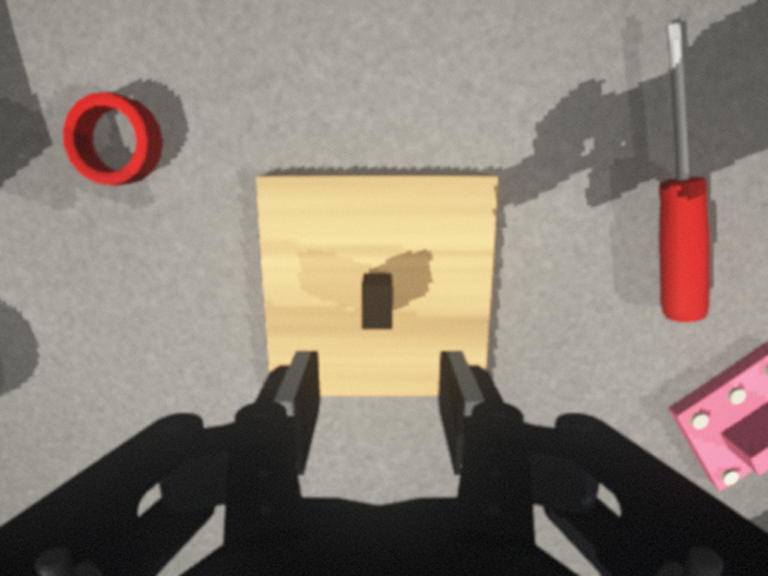

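drive_tool(deltas=[{"dx":-0.001,"dy":0,"dz":-0.03,"rx":0,"ry":0,"rz":0,"jaw":0.04},{"dx":0,"dy":0,"dz":-0.03,"rx":0,"ry":0,"rz":0,"jaw":0.04},{"dx":0,"dy":0,"dz":-0.03,"rx":0,"ry":0,"rz":0,"jaw":0.04},{"dx":0,"dy":0,"dz":-0.015,"rx":0,"ry":0,"rz":0,"jaw":0.04},{"dx":0,"dy":0,"dz":0,"rx":0,"ry":0,"rz":0,"jaw":0.04},{"dx":0,"dy":0,"dz":0,"rx":0,"ry":0,"rz":0,"jaw":0.01},{"dx":0,"dy":0,"dz":0,"rx":0,"ry":0,"rz":0,"jaw":0.01},{"dx":0,"dy":0,"dz":0,"rx":0,"ry":0,"rz":0,"jaw":0.01},{"dx":0,"dy":0,"dz":0,"rx":0,"ry":0,"rz":0,"jaw":0.01}], squeeze=70)

```text
time: 16.62
eef_pos: [0.4399, 0.0259, 0.0399]
tcp_rot: [0.994, -0.106, 0.002, -0.0]
contact_force: [-0.2, 1.6, 6.7]
opening: 0.171
```

drive_tool(deltas=[{"dx":0,"dy":0,"dz":0.03,"rx":0,"ry":0,"rz":0,"jaw":0.01},{"dx":0,"dy":0,"dz":0.04,"rx":0,"ry":0,"rz":0,"jaw":0.01},{"dx":0,"dy":0,"dz":0.04,"rx":0,"ry":0,"rz":0,"jaw":0.01},{"dx":0.018,"dy":-0.0358,"dz":0.005,"rx":0,"ry":0,"rz":-0.1,"jaw":0.01},{"dx":0.018,"dy":-0.0358,"dz":0.005,"rx":0,"ry":0,"rz":-0.1,"jaw":0.01},{"dx":0.018,"dy":-0.0358,"dz":0,"rx":0,"ry":0,"rz":-0.1,"jaw":0.01},{"dx":0.018,"dy":-0.0358,"dz":0,"rx":0,"ry":0,"rz":-0.1,"jaw":0.01},{"dx":0.018,"dy":-0.0358,"dz":0,"rx":0,"ry":0,"rz":-0.1,"jaw":0.01},{"dx":0.018,"dy":-0.0358,"dz":0,"rx":0,"ry":0,"rz":-0.1,"jaw":0.01},{"dx":0.018,"dy":-0.0358,"dz":0,"rx":0,"ry":0,"rz":-0.1,"jaw":0.01},{"dx":0.018,"dy":-0.0358,"dz":0,"rx":0,"ry":0,"rz":-0.1,"jaw":0.01},{"dx":0.018,"dy":-0.0358,"dz":0,"rx":0,"ry":0,"rz":-0.1,"jaw":0.01},{"dx":0,"dy":0,"dz":0,"rx":0,"ry":0,"rz":0,"jaw":0.01},{"dx":0,"dy":0,"dz":0,"rx":0,"ry":0,"rz":0,"jaw":0.01}])

```text
time: 18.38
eef_pos: [0.5994, -0.2957, 0.1573]
tcp_rot: [0.993, -0.114, -0.001, -0.001]
contact_force: [0.3, -0.6, -1.0]
opening: 0.171
```

Run:
```python
from h import *
im,c=snap('w11')
rect(im,c,*CV,(150,100,600,500),.130,"cover")
```

```text
18.425 [ 0.5995 -0.2952  0.1575] yaw -13.07
cover 1249 [ 606.7 -289.6] [144.6 117.8] 77.0
```

View pics/w11.png

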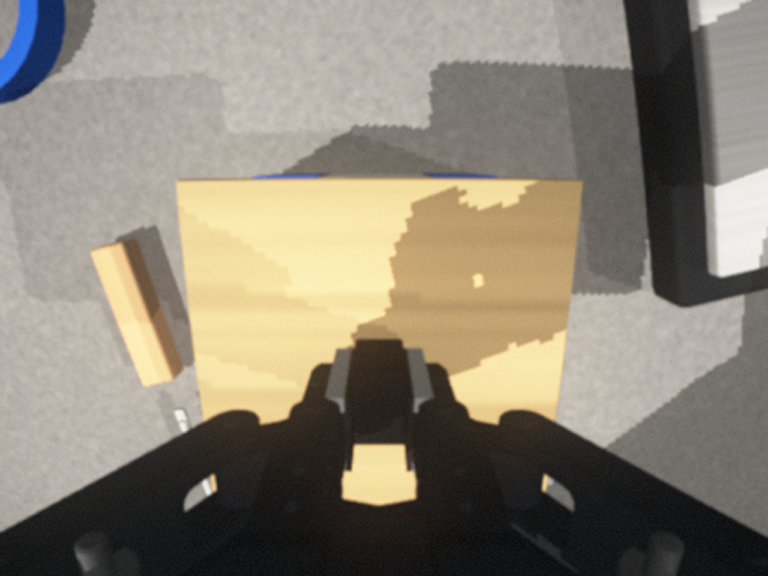

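Run:
```python
from h import *
import pickle
im,c=pickle.load(open("w11.pkl","rb"))
X=ray(c,np.array([[177,180],[581.5,180]])/1.5,.1275); d=X[0]-X[1]; L=np.linalg.norm(d); d/=L; u=np.array([d[1],-d[0],0]); print(X.mean(0)-.065*u,L,np.degrees(np.arctan2(u[1],u[0])))
```

```text
[ 0.59820538 -0.29666853  0.1275    ] 0.12786186977500782 -13.114580470719519
```

drive_tool(deltas=[{"dx":0.0078,"dy":-0.0008,"dz":-0.015,"rx":0,"ry":0,"rz":0,"jaw":0.01},{"dx":0,"dy":0,"dz":-0.02,"rx":0,"ry":0,"rz":0,"jaw":0.01},{"dx":0,"dy":0,"dz":-0.02,"rx":0,"ry":0,"rz":0,"jaw":0.01},{"dx":0,"dy":0,"dz":0,"rx":0,"ry":0,"rz":0,"jaw":0.01},{"dx":0,"dy":0,"dz":0,"rx":0,"ry":0,"rz":0,"jaw":0.01}])

```text
time: 19.05
eef_pos: [0.6082, -0.2971, 0.1032]
tcp_rot: [0.993, -0.114, -0.0, 0.0]
contact_force: [-0.6, 0.1, -0.8]
opening: 0.166
```

Run:
```python
from h import *
im,c=snap('w12')
s,_=cam("side"); save("side12",s[60:180,180:320],5)
s,_=cam("scene"); save("scene12",s[180:300,40:180],5)
rect(im,c,*CV,(150,100,600,500),.071,"cover")
```

```text
19.1 [ 0.6085 -0.2973  0.1039] yaw -13.08
cover 1095 [ 611.7 -299. ] [132. 122.] 76.7
```

View pics/side12.png

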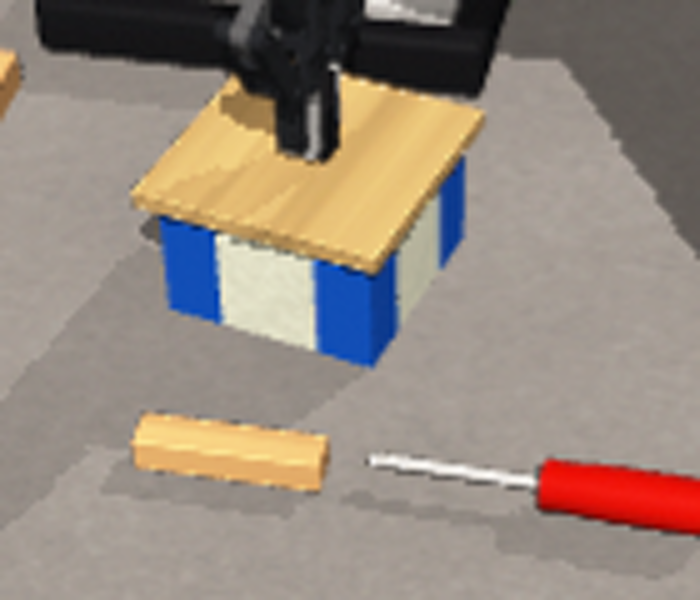

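View pics/scene12.png

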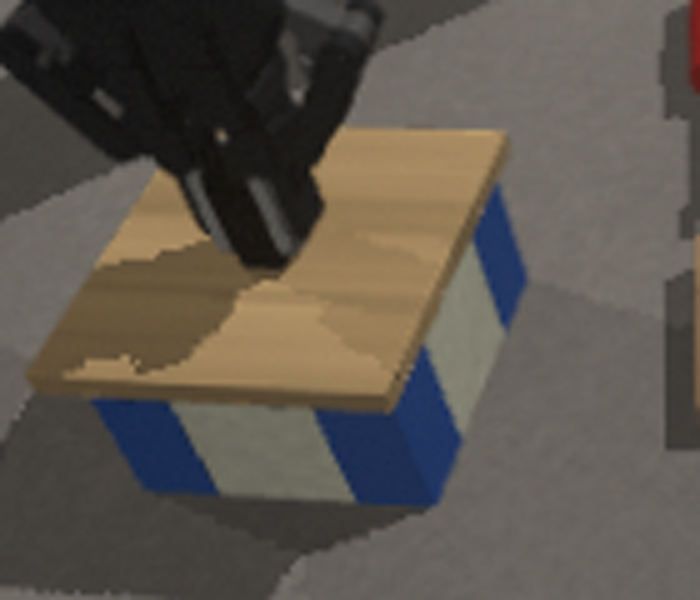

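drive_tool(deltas=[{"dx":-0.001,"dy":0.0003,"dz":-0.004,"rx":0,"ry":0,"rz":0,"jaw":0.01},{"dx":0,"dy":0,"dz":-0.0025,"rx":0,"ry":0,"rz":0,"jaw":0.01},{"dx":0,"dy":0,"dz":-0.0015,"rx":0,"ry":0,"rz":0,"jaw":0.01},{"dx":0,"dy":0,"dz":0,"rx":0,"ry":0,"rz":0,"jaw":0.01},{"dx":0,"dy":0,"dz":0,"rx":0,"ry":0,"rz":0,"jaw":0.01}])

```text
time: 19.82
eef_pos: [0.6073, -0.2968, 0.096]
tcp_rot: [0.993, -0.114, 0.0, 0.0]
contact_force: [-2.2, 1.7, 4.4]
opening: 0.174
```

Contact felt; release, rise and look.

drive_tool(deltas=[{"dx":0,"dy":0,"dz":0,"rx":0,"ry":0,"rz":0,"jaw":0.04},{"dx":0,"dy":0,"dz":0,"rx":0,"ry":0,"rz":0,"jaw":0.04},{"dx":0,"dy":0,"dz":0.02,"rx":0,"ry":0,"rz":0,"jaw":0.04},{"dx":0,"dy":0,"dz":0.04,"rx":0,"ry":0,"rz":0,"jaw":0.04},{"dx":0,"dy":0,"dz":0.05,"rx":0,"ry":0,"rz":0,"jaw":0.08},{"dx":0,"dy":0,"dz":0.05,"rx":0,"ry":0,"rz":0,"jaw":0.08},{"dx":-0.02,"dy":0,"dz":0.03,"rx":0,"ry":0,"rz":0,"jaw":0.085},{"dx":0,"dy":0,"dz":0,"rx":0,"ry":0,"rz":0,"jaw":0.085},{"dx":0,"dy":0,"dz":0,"rx":0,"ry":0,"rz":0,"jaw":0.085}])

```text
time: 20.95
eef_pos: [0.5869, -0.2965, 0.2847]
tcp_rot: [0.993, -0.114, -0.0, -0.0]
contact_force: [-0.1, -0.6, -0.8]
opening: 0.998
```

Run:
```python
from h import *
im,c=snap('w13')
rect(im,c,*CV,(150,50,600,420),.066,"cover")
rect(im,c,*BK,(330,170,450,340),.094,"handle")
```

```text
21.0 [ 0.5868 -0.2963  0.2836] yaw -13.08
cover 633 [ 615.9 -258.9] [212.1 131.2] 76.9Traceback (most recent call last):
  File "<stdin>", line 4, in <module>
  File "h.py", line 29, in rect
    cs,_=cv2.findContours(k,cv2.RETR_EXTERNAL,cv2.CHAIN_APPROX_NONE); pt=np.vstack([q for q in cs if len(q)>10])[:,0]
                                                                         ~~~~~~~~~^^^^^^^^^^^^^^^^^^^^^^^^^^^^^^
    return _nx.concatenate(arrs, 0, dtype=dtype, casting=casting)
           ~~~~~~~~~~~~~~~^^^^^^^^^^^^^^^^^^^^^^^^^^^^^^^^^^^^^^^
ValueError: need at least one array to concatenate
```

View pics/w13.png

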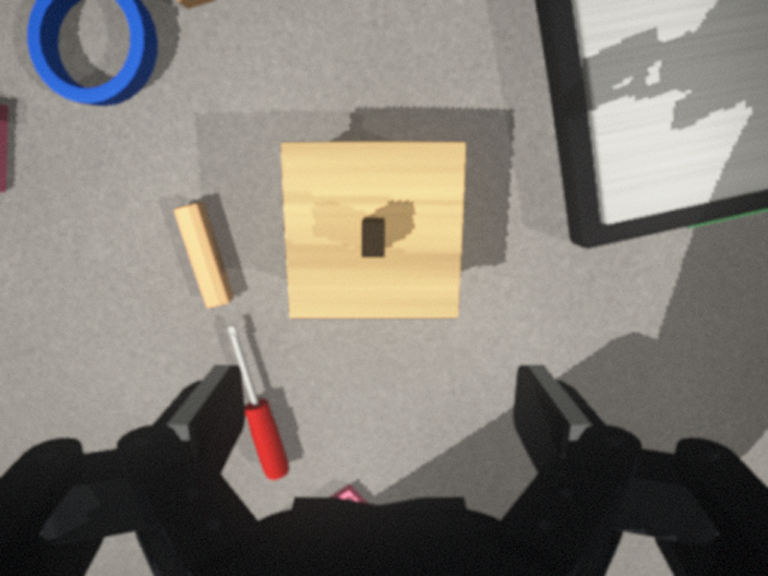

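drive_tool(deltas=[{"dx":-0.01,"dy":0.0432,"dz":0,"rx":0,"ry":0,"rz":0,"jaw":0.085},{"dx":-0.01,"dy":0.0432,"dz":0,"rx":0,"ry":0,"rz":0,"jaw":0.085},{"dx":-0.01,"dy":0.0432,"dz":0,"rx":0,"ry":0,"rz":0,"jaw":0.085},{"dx":-0.01,"dy":0.0432,"dz":0,"rx":0,"ry":0,"rz":0,"jaw":0.085},{"dx":-0.01,"dy":0.0432,"dz":0,"rx":0,"ry":0,"rz":0,"jaw":0.085},{"dx":-0.01,"dy":0.0432,"dz":0,"rx":0,"ry":0,"rz":0,"jaw":0.085},{"dx":-0.01,"dy":0.0432,"dz":0,"rx":0,"ry":0,"rz":0,"jaw":0.085},{"dx":-0.01,"dy":0.0432,"dz":-0.01,"rx":0,"ry":0,"rz":0,"jaw":0.085},{"dx":-0.01,"dy":0.0432,"dz":-0.02,"rx":0,"ry":0,"rz":0,"jaw":0.085},{"dx":-0.01,"dy":0.0432,"dz":-0.02,"rx":0,"ry":0,"rz":0,"jaw":0.085},{"dx":-0.01,"dy":0.0432,"dz":-0.02,"rx":0,"ry":0,"rz":0,"jaw":0.085},{"dx":-0.01,"dy":0.0432,"dz":-0.02,"rx":0,"ry":0,"rz":0,"jaw":0.085},{"dx":-0.01,"dy":0.0432,"dz":-0.02,"rx":0,"ry":0,"rz":0,"jaw":0.085},{"dx":-0.01,"dy":0.0432,"dz":-0.02,"rx":0,"ry":0,"rz":0,"jaw":0.085},{"dx":0,"dy":0,"dz":0,"rx":0,"ry":0,"rz":0,"jaw":0.085},{"dx":0,"dy":0,"dz":0,"rx":0,"ry":0,"rz":0,"jaw":0.085}])

```text
time: 23.0
eef_pos: [0.4466, 0.3079, 0.1541]
tcp_rot: [0.994, -0.114, -0.001, 0.001]
contact_force: [-1.1, -0.1, -0.1]
opening: 0.995
```

Run:
```python
from h import *
import pickle
im,c=pickle.load(open("w13.pkl","rb"))
rect(im,c,*CV,(270,130,480,325),.066,"cover")
hsv=cv2.cvtColor(im,cv2.COLOR_RGB2HSV); print(hsv[160,248],hsv[148,248])
rect(im,c,(0,0,0),(180,255,100),(350,205,395,265),.094,"handle")
im,c=snap('w14')
```

```text
cover 466 [ 606.8 -298.2] [131.4 131.2] 76.9
[17 88 75] [16 91 73]
handle 71 [ 608.4 -298.5] [13.2 25.3] 76.9
23.05 [0.4472 0.3075 0.1548] yaw -13.11
```

View pics/w14.png

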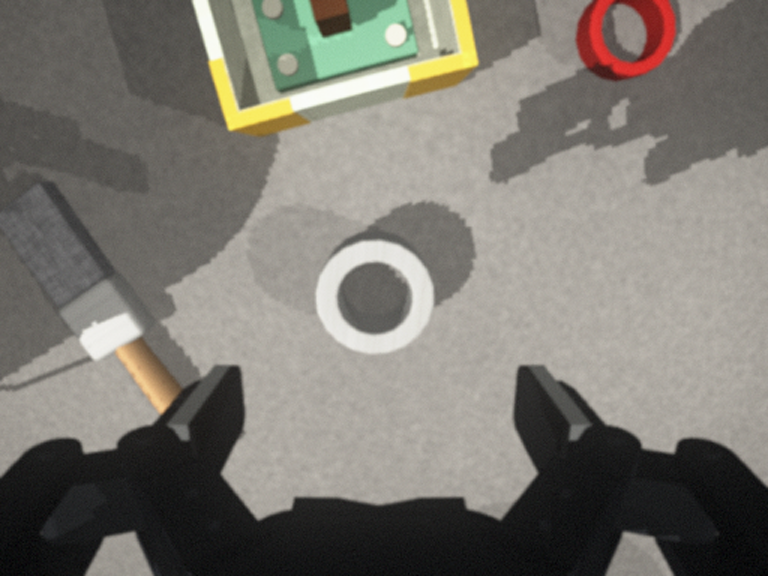

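Run:
```python
from h import *
import pickle
im,c=pickle.load(open("w14.pkl","rb"))
X=ray(c,np.array([[317,297],[434,297],[375,240],[375,353.5]])/1.5,.036); print(X.round(4),X[:2].mean(0),X[2:].mean(0))
```

```text
[[0.4536 0.3385 0.036 ]
 [0.4396 0.2779 0.036 ]
 [0.4763 0.3015 0.036 ]
 [0.4151 0.3158 0.036 ]] [0.44659841 0.30819234 0.036     ] [0.44573036 0.30867129 0.036     ]
```

drive_tool(deltas=[{"dx":-0.001,"dy":0.0008,"dz":-0.03,"rx":0,"ry":0,"rz":0,"jaw":0.085},{"dx":0,"dy":0,"dz":-0.03,"rx":0,"ry":0,"rz":0,"jaw":0.085},{"dx":0,"dy":0,"dz":-0.03,"rx":0,"ry":0,"rz":0,"jaw":0.085},{"dx":0,"dy":0,"dz":-0.025,"rx":0,"ry":0,"rz":0,"jaw":0.085},{"dx":0,"dy":0,"dz":-0.0105,"rx":0,"ry":0,"rz":0,"jaw":0.085},{"dx":0,"dy":0,"dz":0,"rx":0,"ry":0,"rz":0,"jaw":0.085},{"dx":0,"dy":0,"dz":0,"rx":0,"ry":0,"rz":0,"jaw":0.05},{"dx":0,"dy":0,"dz":0,"rx":0,"ry":0,"rz":0,"jaw":0.05},{"dx":0,"dy":0,"dz":0,"rx":0,"ry":0,"rz":0,"jaw":0.05},{"dx":0,"dy":0,"dz":0,"rx":0,"ry":0,"rz":0,"jaw":0.05}], squeeze=90)

```text
time: 24.3
eef_pos: [0.4477, 0.3096, 0.0322]
tcp_rot: [0.993, -0.114, 0.002, -0.001]
contact_force: [-1.1, -0.1, 6.0]
opening: 0.716
```

drive_tool(deltas=[{"dx":0,"dy":0,"dz":0.03,"rx":0,"ry":0,"rz":0,"jaw":0.05},{"dx":0,"dy":0,"dz":0.04,"rx":0,"ry":0,"rz":0,"jaw":0.05},{"dx":0,"dy":0,"dz":0.04,"rx":0,"ry":0,"rz":0,"jaw":0.05},{"dx":0.0114,"dy":-0.0434,"dz":0.01,"rx":0,"ry":0,"rz":0,"jaw":0.05},{"dx":0.0114,"dy":-0.0434,"dz":0.01,"rx":0,"ry":0,"rz":0,"jaw":0.05},{"dx":0.0114,"dy":-0.0434,"dz":0.01,"rx":0,"ry":0,"rz":0,"jaw":0.05},{"dx":0.0114,"dy":-0.0434,"dz":0,"rx":0,"ry":0,"rz":0,"jaw":0.05},{"dx":0.0114,"dy":-0.0434,"dz":0,"rx":0,"ry":0,"rz":0,"jaw":0.05},{"dx":0.0114,"dy":-0.0434,"dz":0,"rx":0,"ry":0,"rz":0,"jaw":0.05},{"dx":0.0114,"dy":-0.0434,"dz":0,"rx":0,"ry":0,"rz":0,"jaw":0.05},{"dx":0.0114,"dy":-0.0434,"dz":0,"rx":0,"ry":0,"rz":0,"jaw":0.05},{"dx":0.0114,"dy":-0.0434,"dz":0,"rx":0,"ry":0,"rz":0,"jaw":0.05},{"dx":0.0114,"dy":-0.0434,"dz":0,"rx":0,"ry":0,"rz":0,"jaw":0.05},{"dx":0.0114,"dy":-0.0434,"dz":0,"rx":0,"ry":0,"rz":0,"jaw":0.05},{"dx":0.0114,"dy":-0.0434,"dz":0,"rx":0,"ry":0,"rz":0,"jaw":0.05},{"dx":0.0114,"dy":-0.0434,"dz":0,"rx":0,"ry":0,"rz":0,"jaw":0.05},{"dx":0.0114,"dy":-0.0434,"dz":0,"rx":0,"ry":0,"rz":0,"jaw":0.05},{"dx":0,"dy":0,"dz":0,"rx":0,"ry":0,"rz":0,"jaw":0.05},{"dx":0,"dy":0,"dz":0,"rx":0,"ry":0,"rz":0,"jaw":0.05}])

```text
time: 26.68
eef_pos: [0.6049, -0.2979, 0.1685]
tcp_rot: [0.993, -0.114, -0.001, -0.001]
contact_force: [0.4, 0.5, -4.0]
opening: 0.718
```

Run:
```python
from h import *
im,c=snap('w15')
```

```text
26.725 [ 0.605  -0.2974  0.1688] yaw -13.05
```

View pics/w15.png

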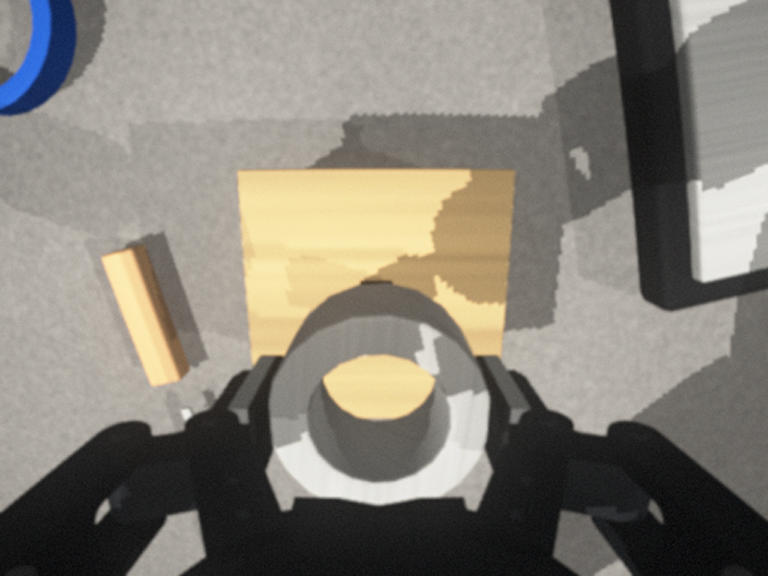

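Run:
```python
from h import *
import pickle
im,c=pickle.load(open("w15.pkl","rb"))
X=ray(c,np.array([[238,170],[515,170]])/1.5,.066); d=X[0]-X[1]; L=np.linalg.norm(d); d/=L; u=np.array([d[1],-d[0],0]); print(X.mean(0)-.065*u,L,np.degrees(np.arctan2(u[1],u[0])))
zt=.1688-.0322+.036
X=ray(c,np.array([[380,315],[380,506],[271,405],[489,405]])/1.5,zt); print(X.round(4),X[:2].mean(0),X[2:].mean(0))
X=ray(c,np.array([[309,415],[450,415]])/1.5,zt); print(X[:2].mean(0),np.linalg.norm(X[0]-X[1]))
X=ray(c,np.array([[360,281],[392,281]])/1.5,.094); print(X[:2].mean(0)-.012*u)
```

```text
[ 0.60577267 -0.29808151  0.066     ] 0.1290346423858429 -13.128746888864478
[[ 0.6343 -0.3063  0.1726]
 [ 0.5755 -0.2927  0.1726]
 [ 0.6155 -0.271   0.1726]
 [ 0.6019 -0.3297  0.1726]] [ 0.60490336 -0.29948277  0.1726    ] [ 0.60868877 -0.30035308  0.1726    ]
[ 0.60576073 -0.29953422  0.1726    ] 0.03916962208634714
[ 0.61231723 -0.2995584   0.094     ]
```

drive_tool(deltas=[{"dx":0.0025,"dy":-0.0005,"dz":-0.015,"rx":0,"ry":0,"rz":0,"jaw":0.05},{"dx":0,"dy":0,"dz":-0.015,"rx":0,"ry":0,"rz":0,"jaw":0.05},{"dx":0,"dy":0,"dz":-0.008,"rx":0,"ry":0,"rz":0,"jaw":0.05},{"dx":0,"dy":0,"dz":0,"rx":0,"ry":0,"rz":0,"jaw":0.05},{"dx":0,"dy":0,"dz":0,"rx":0,"ry":0,"rz":0,"jaw":0.05}])

```text
time: 27.35
eef_pos: [0.6085, -0.2994, 0.1322]
tcp_rot: [0.993, -0.114, 0.0, 0.0]
contact_force: [0.4, -0.7, -4.1]
opening: 0.715
```

Run:
```python
from h import *
im,c=snap('w16')
s,_=cam("side"); a=cv2.resize(s[50:150,190:290],(400,400),interpolation=2)
s,_=cam("scene"); b=cv2.resize(s[160:290,40:170],(400,400),interpolation=2)
save("ss16",np.hstack([a,b]))
```

```text
27.4 [ 0.6086 -0.2995  0.1325] yaw -13.08
```

View pics/w16.png

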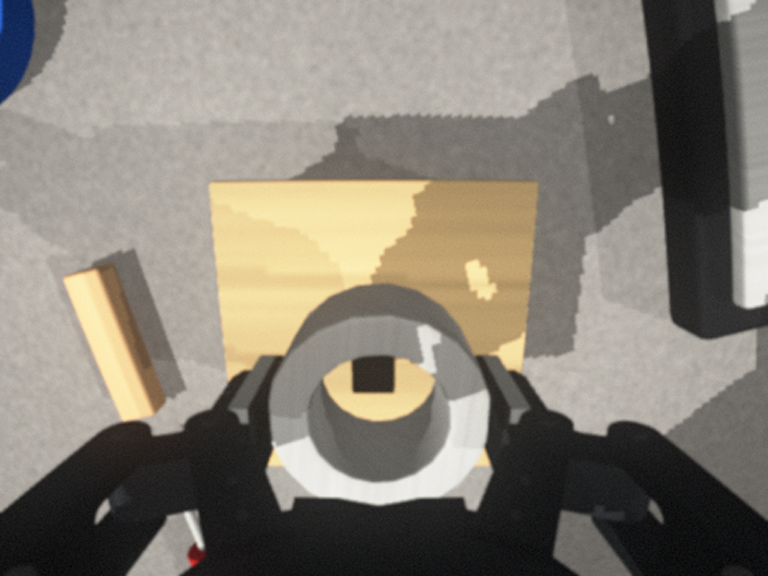

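View pics/ss16.png

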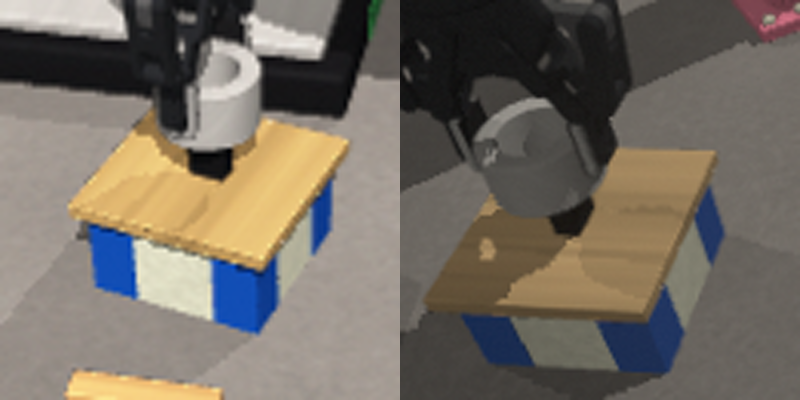

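Run:
```python
from h import *
import pickle
im,c=pickle.load(open("w16.pkl","rb"))
u=np.array([np.cos(np.radians(-13)),np.sin(np.radians(-13)),0]);v=np.array([-u[1],u[0],0])
zb=.1325-.0322
f=lambda px,z:ray(c,np.array([px])/1.5,z)[0]
H=f([373.5,392],.094)+.012*u; A=f([380,420.5],zb)+.020*u; B=f([380,355],zb+.036)-.020*u
X=ray(c,np.array([[209,182],[538,182]])/1.5,.066); C=X.mean(0)-.065*u; 
for n,q in (("handle",H),("ringbot",A),("ringtop",B),("cover",C),("tcp",np.array([.6086,-.2995,0]))): print(n,q.round(4),"u,v",(q@u).round(4),(q@v).round(4))
```

```text
handle [ 0.6069 -0.2982  0.094 ] u,v 0.6584 -0.154
ringbot [ 0.6061 -0.3005  0.1003] u,v 0.6581 -0.1564
ringtop [ 0.6075 -0.3007  0.1363] u,v 0.6595 -0.1563
cover [ 0.6058 -0.2979  0.066 ] u,v 0.6573 -0.154
tcp [ 0.6086 -0.2995  0.    ] u,v 0.6604 -0.1549
```

drive_tool(deltas=[{"dx":0.0002,"dy":0.002,"dz":0,"rx":0,"ry":0,"rz":0,"jaw":0.05},{"dx":0,"dy":0,"dz":-0.005,"rx":0,"ry":0,"rz":0,"jaw":0.05},{"dx":0,"dy":0,"dz":-0.008,"rx":0,"ry":0,"rz":0,"jaw":0.05},{"dx":0,"dy":0,"dz":-0.01,"rx":0,"ry":0,"rz":0,"jaw":0.05},{"dx":0,"dy":0,"dz":-0.007,"rx":0,"ry":0,"rz":0,"jaw":0.05},{"dx":0,"dy":0,"dz":-0.003,"rx":0,"ry":0,"rz":0,"jaw":0.05},{"dx":0,"dy":0,"dz":-0.001,"rx":0,"ry":0,"rz":0,"jaw":0.05},{"dx":0,"dy":0,"dz":0,"rx":0,"ry":0,"rz":0,"jaw":0.05}])

```text
time: 28.5
eef_pos: [0.6087, -0.2974, 0.0983]
tcp_rot: [0.993, -0.114, 0.0, 0.0]
contact_force: [-0.5, 1.2, -0.9]
opening: 0.718
```

drive_tool(deltas=[{"dx":0,"dy":0,"dz":-0.0007,"rx":0,"ry":0,"rz":0,"jaw":0.05},{"dx":0,"dy":0,"dz":0,"rx":0,"ry":0,"rz":0,"jaw":0.05},{"dx":0,"dy":0,"dz":0,"rx":0,"ry":0,"rz":0,"jaw":0.085},{"dx":0,"dy":0,"dz":0,"rx":0,"ry":0,"rz":0,"jaw":0.085},{"dx":0,"dy":0,"dz":0,"rx":0,"ry":0,"rz":0,"jaw":0.085},{"dx":0,"dy":0,"dz":0.02,"rx":0,"ry":0,"rz":0,"jaw":0.085},{"dx":0,"dy":0,"dz":0.04,"rx":0,"ry":0,"rz":0,"jaw":0.085},{"dx":0,"dy":0,"dz":0.05,"rx":0,"ry":0,"rz":0,"jaw":0.085},{"dx":0,"dy":0,"dz":0.05,"rx":0,"ry":0,"rz":0,"jaw":0.085},{"dx":-0.02,"dy":0,"dz":0.03,"rx":0,"ry":0,"rz":0,"jaw":0.085},{"dx":0,"dy":0,"dz":0,"rx":0,"ry":0,"rz":0,"jaw":0.085},{"dx":0,"dy":0,"dz":0,"rx":0,"ry":0,"rz":0,"jaw":0.085}])

```text
time: 30.0
eef_pos: [0.5882, -0.297, 0.2866]
tcp_rot: [0.993, -0.114, -0.0, -0.0]
contact_force: [-0.1, -0.1, -0.5]
opening: 0.995
```

Run:
```python
from h import *
im,c=snap('w17')
rect(im,c,*CV,(270,130,480,330),.066,"cover")
s,_=cam("side"); a=cv2.resize(s[50:150,190:290],(400,400),interpolation=2)
s,_=cam("scene"); b=cv2.resize(s[160:290,40:170],(400,400),interpolation=2)
save("ss17",np.hstack([a,b]))
```

```text
30.05 [ 0.5881 -0.2968  0.2854] yaw -13.08
cover 463 [ 607.  -298.2] [131.4 130. ] 76.9
```

View pics/w17.png

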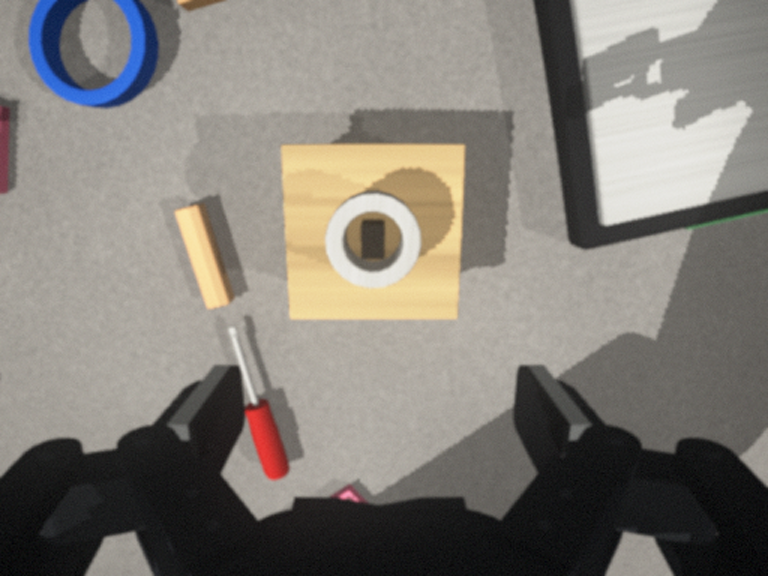

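View pics/ss17.png

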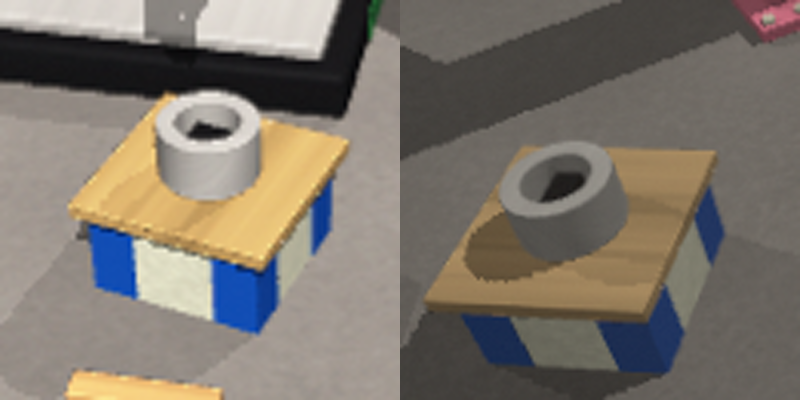

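The ring sits flat over the handle, at (373,240) in the wrist view. The cover lies square on the box, 1.5 mm off centre and at the same 76.9° as the box. The arm is well clear, so I'm handing in.

```bash
python3 -c "
from h import *
print(workorder.sign_off())"
```

```text
the job is handed in; nothing more can be done
None
```

The job is done and handed in at about 30 s of robot time, against the 118 s limit. I placed the ribbed pattern in the blue-taped box and the green studded pattern in the yellow-taped box. The cover then went on the blue box, and the steel ring over its handle last.

My last camera checks showed:

| Item | Offset from centre | Squareness to box |
|---|---|---|
| Ribbed pattern in blue box | about 1 mm | within 0.2° |
| Studded pattern in yellow box | under 1 mm (see below) | within about 0.5° |
| Cover on blue box | about 1.5 mm | same angle as the box |
| Steel ring | roughly centred round the handle, by eye | flat on the cover in the side and scene views |

- **Cover offset:** the 1.5 mm is about the size of the 2 mm calibration uncertainty, so I left it.
- **Yellow box centre:** one colour-mask reading included some of the box's outer wall and put the centre 1–1.5 mm away. I used the rim-corner measurement instead.
- **Ring position:** when I first held the ring over the handle, the view through its hole put it about 2 mm to one side of where the arm's reported position implied. I corrected for that before lowering it.

The pink look-alikes and the red and blue rings were not touched. The handed-in job reports no verdict.

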